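Blood tubes from the puck lane to the bench rack, in the order they arrived

ROBOT

A 6-joint arm with a two-finger parallel gripper is mounted at the origin on a cart in front of the work surface, level with it; the furniture and walls round the work are solid. World frame = base frame: x ahead of the robot, y to its left, z up, the work surface at z = 0. Lengths are in m, angles in degrees, forces in N, time in s.
With the tool pointing down it reaches from about 0.4 to 0.825 m from the base axis. Payload 7 kg.
Tool frame: the origin (TCP) lies at the very end of the fingers, on their centre line; the grasp point (between the pads) lies 19 mm behind it; z points along the fingers, y is the line along which they close (so a half turn about z gives the same grasp; the last joint's range is limited). The gripper opens to 88 mm and grips with 3 to 60 N. Pads are 19 mm wide; open, the fingers measure 130 mm over their backs; the gripper's body (78 mm by 193 mm) begins 47 mm behind the grasp point.
Start: joints at [-49.383, 20.546, 0.682, 0, -70.136, -16.507], TCP at [0.276, -0.616, 0.198] pointing down, gripper open.
Joint ranges: [-176.03, 176.03], [-82.01, 121.73], [-58.28, 71.71], [-173.87, 95.51], [-174.79, -0.11], [-173.66, 173.66]. Speed limits (degrees/s): [136.94, 136.94, 172.46, 180, 180, 180].

INTERFACE

Orientations are given as [roll, pitch, yaw] about the fixed x, y, z axes, in that order (R = Rz(yaw) Ry(pitch) Rx(roll)).
In Python, from plant import r gives the robot as it stands. The module is installed in compiled form; this text tells all that it offers.
- The arm moves only by the tool jog_arm, never from a script. Its arguments are lists of equal length, an entry for each row: "travel": the shift along the tool's x, y, z each as a share of 50 cm, from -1 to 1, a list of three; "dr": the turn, a rotation vector about the tool's x, y, z each as a share of 360 degrees, from -1 to 1, a list of three; "claw": the opening, from 0 (shut) to 1 (fully open). A call has exactly 10 rows; each row is the pose to reach, as a shift and turn from the pose commanded when the call began, along the tool's axes at that moment, turning the shorter way round; what a row does not reach only later rows make up. A row lasts 1/8 s, in which the tool goes at most 62.5 mm and 10.7 degrees, less where a joint would pass 70% of its speed; a pose out of reach is approached as far as the arm can. A call with a number of a shift or a turn outside -1 to 1 is refused whole. A call with a gripper value outside its range is refused whole. The fingers move at their own pace and stop on an object; "newtons" is the grip in N (left out, the last holds). Time passes only in rows, so rows that repeat a pose let the fingers close, or fill a call up. It gives the time, the measured TCP pose, the force, the opening and the grip force at its end, in the units of the state.
- r.get_state(): the state, without advancing time (a new reading comes with each control period).
- r.capture(name): name is "side" or "top"; returns a dict with "pixels" (420x560x3 uint8, red, green, blue), "range_z" (420x560 float32, m along the optical axis (not along the pixel's ray), 0 where there is no reading), "fx", "fy", "cx", "cy" (pixels), "position" and "attitude" of the camera in the world. Camera axes: x right, y up, looking along -z (the intrinsics and any distortion apply to the point x, -y, -z); pixel columns grow to the right and rows downward; lengths in m; the calibration is good to about 2 mm. A picture is of the moment at which its call begins.
- r.close_job(): hands the job in; it is judged then, once.
Trained networks look in the newest picture that a camera, given by its name, has taken for a name from the list of things; names that differ only in an ending like _2 or _b are one class to them, and where a whole thing is asked for, a point or a joint stands for the part that bears it (a point fixed in the world has none). Each returns a list of dicts, best first, with "conf" (0 to 1); they miss things now and then, are a little off and sometimes report something else, mostly with a low value. They report only what shows in the picture. A call takes as long as a camera call.
- r.boxes_of(name, camera): "extent" ([left, top, right, bottom] in pixels, round what is visible of it).
- r.regions_of(name, camera): "pixels" (420x560 bool, what is visible of it) and "extent" ([left, top, right, bottom] in pixels, round what is visible of it).
- r.tip_of(name, camera): "at" ([column, row] in pixels: a listed point, or the origin of a listed thing).
The state is a dict: "time_s": time; "joints": joint angles; "qd": joint speeds; "joint_torque": joint torques, N m; "tcp_pos": TCP position; "eef_rot": TCP orientation; "contact_force": force on the tool from outside, world axes, zero at the start; "moment": the same for the moment, N m; "gripper_width": finger opening in m; "gripper_force": force on a finger pad.
Only numpy, scipy, OpenCV 4.12 (cv2) and the standard library are available. Lean on these libraries where they do the work, as an engineer would, in place of code of your own. Each camera call takes 0.05 s, during which the arm holds its last target. There are 200 camera calls.

TASK

Four blood tubes flagged for a smear have arrived in their pucks on the lane; the one at the grey gate came first. Move them to the white bench rack in the same order, the first tube into the sleeve next to the rack's wire handle and the others in the sleeves that follow without a gap, each pushed or lowered fully home. Keep the tubes upright all the way and lower them in rather than dropping them; the pucks stay in the lane.

Things in the scene. Friction and masses are not known exactly. Their poses are not given: they have to be found in the camera images.
- tube_a: loose blood tube, 116 mm long overall, 22 g: grey-white 16 mm tube with half-round foot, barred white label, lavender slim push cap, 18 mm across, 22 high, flat top with a round recess. Hold it by the cap's sides. Origin: lowest point of the foot; z up to the cap. May lean 0.05 rad in its holder.
- tube_b: loose blood tube, 106 mm long overall, 22 g: grey-white 16 mm tube with half-round foot, barred white label, lavender flat screw cap, the widest, 23 mm across, 15 high. Hold it by the cap's sides. Origin: lowest point of the foot; z up to the cap. May lean 0.05 rad in its holder.
- tube_c: loose blood tube, 96 mm long overall, 22 g: grey-white 16 mm tube with half-round foot, barred white label, lavender domed cap, 19 mm across, 18 high, straight sides on its lower 13. Hold it by the cap's sides. Origin: lowest point of the foot; z up to the cap. May lean 0.05 rad in its holder.
- tube_d: loose blood tube, 86 mm long overall, 22 g: grey-white 16 mm tube with half-round foot, barred white label, lavender stepped cap: ring 20 mm across, 14 high, under a 9 mm wide, 6 high nipple. Hold it by the cap's sides. Origin: lowest point of the foot; z up to the cap. May lean 0.05 rad in its holder.
- puck_a: black round carrier, 39 mm wide, 42 high, with a 25 mm wide upright holder (18 mm bore) where tube_a stands at the start; held fast in the lane. Origin: centre of its underside; the tube's foot stands 8 mm above it.
- puck_b: black round carrier, 39 mm wide, 42 high, with a 25 mm wide upright holder (18 mm bore) where tube_b stands at the start; held fast in the lane. Origin: centre of its underside; the tube's foot stands 8 mm above it.
- puck_c: black round carrier, 39 mm wide, 42 high, with a 25 mm wide upright holder (18 mm bore) where tube_c stands at the start; held fast in the lane. Origin: centre of its underside; the tube's foot stands 8 mm above it.
- puck_d: black round carrier, 39 mm wide, 42 high, with a 25 mm wide upright holder (18 mm bore) where tube_d stands at the start; held fast in the lane. Origin: centre of its underside; the tube's foot stands 8 mm above it.
- lane: fixed aluminium channel, 62 x 225 mm, dark belt, four pucks in a row. Origin: centre of its underside, y along the row. A grey gate block, 40 mm high, closes the +y end; pucks stand at y = +63 (at the gate), +21, -21, -63 mm, undersides at z = 16 mm; which puck is where varies. A tall microscope stands 0.1 to 0.2 m beyond its -y end.
- rack: fixed white rack, 50 x 224 mm, 52 high, steel wire handle out 26 mm from its -y end, five empty sleeves. Origin: centre of its underside, y along the row. Sleeves at x = 0, y = -84 (by the handle), -42, 0, +42, +84 mm: 18 mm bore, mouth flared to 34 mm at z = 52, narrowing to the bore at z = 36; floor at z = 8 mm, where a seated tube's foot rests.

How it is judged:
By the outcome, as a careful person would: the job done as asked, in the order asked, and still so for the second after the job is handed in, with the robot touching nothing.
It also fails if it takes over 102 s, if anything falls off the work surface, if the arm or the gripper's body presses on something with over 40 N, if the wrist force passes 120 N, or if a joint passes its speed limit or range.

## Working session

There is one attempt and no reset: what is moved stays moved. The work goes in short steps, Python scripts to look and compute and a tool call to move; the robot and the scene stay as the last step left them, time stands still between calls to the robot, and variables do not carry over. Pictures are saved under pics/ and viewed, at most 14 in all, crops included, and the job is handed in when it is done.

Besides the shell and the picture viewer there is one more tool, called after "Request:" by a JSON object that holds its "api" and its "payload", one argument or row to a line. jog_arm: Moves the arm, as the interface text tells. Its arguments: {"type":"object","properties":{"travel":{"type":"array"},"dr":{"type":"array"},"claw":{"type":"array"},"newtons":{"type":"number"}},"required":["travel","dr","claw"]}

```bash
mkdir -p pics; cat > h.py <<'E'
import numpy as np, cv2
from plant import r
from scipy.spatial.transform import Rotation as R
def rotm(a):
    a=np.array(a,float)
    if a.shape==(3,3): return a
    if a.size==4: return R.from_quat(a).as_matrix()
    return R.from_euler('xyz',a,degrees=True).as_matrix()
def cloud(c):
    d=c['range_z']; v,u=np.mgrid[0:420,0:560]
    P=np.stack([(u-c['cx'])/c['fx']*d,-(v-c['cy'])/c['fy']*d,-d],-1)
    W=P@rotm(c['attitude']).T+np.array(c['position']); W[d==0]=np.nan
    return W
E
python3 - <<'E'
from h import *
for n in('top','side'):
    c=r.capture(n); cv2.imwrite(f'pics/{n}0.png',c['pixels'][...,::-1]); np.save(n+'_W.npy',cloud(c))
    print(n,c['position'],c['attitude'],c['fx'],c['fy'],c['cx'],c['cy'],[k for k in c])
    W=cloud(c)
    for o in('tube_a','rack','lane','puck_a'):
        for b in r.regions_of(o,n)[:6]:
            m=b['pixels']; w=W[m]; w=w[~np.isnan(w[:,0])]
            print(o,round(b['conf'],2),np.round(b['extent']),np.round(np.nanmedian(w,0),3) if len(w) else None, np.round(np.percentile(w,[2,98],axis=0),3).tolist() if len(w) else None)
s=r.get_state(); print(s)
E
```

```text
top [0.33167121 0.20794988 0.86529294] [ 1.30017155e+01  1.67441653e-02 -9.14188775e+01] 447.52217895692354 447.52217895692354 283.33228523152684 217.53091383488578 ['pixels', 'range_z', 'fx', 'fy', 'cx', 'cy', 'position', 'attitude']
tube_a 0.77 [232. 229. 247. 250.] [0.47  0.278 0.129] [[0.463, 0.27, 0.054], [0.482, 0.289, 0.132]]
tube_a 0.56 [306. 247. 319. 262.] [0.436 0.159 0.137] [[0.432, 0.15, 0.064], [0.445, 0.166, 0.141]]
tube_a 0.54 [258. 237. 271. 251.] [0.46  0.238 0.103] [[0.453, 0.23, 0.059], [0.47, 0.247, 0.111]]
tube_a 0.45 [285. 246. 289. 257.] [0.448 0.199 0.117] [[0.442, 0.191, 0.059], [0.458, 0.207, 0.121]]
rack 0.55 [213. 160. 343. 199.] [0.597 0.22  0.033] [[0.575, 0.094, 0.003], [0.627, 0.332, 0.053]]
lane 0.75 [212. 224. 338. 281.] [0.455 0.226 0.018] [[0.407, 0.117, 0.009], [0.508, 0.332, 0.041]]
puck_a 0.79 [254. 241. 279. 260.] [0.453 0.235 0.039] [[0.444, 0.223, 0.022], [0.468, 0.254, 0.06]]
puck_a 0.76 [234. 241. 254. 256.] [0.465 0.275 0.04 ] [[0.457, 0.262, 0.024], [0.483, 0.297, 0.061]]
puck_a 0.67 [298. 256. 320. 272.] [0.433 0.166 0.039] [[0.422, 0.1
[... 1242 characters left out ...]
 0.258, 0.059]]
{'time_s': 0.5, 'joints': array([-4.93837586e+01,  2.05473186e+01,  6.78029827e-01, -8.25890405e-04,
       -7.01351505e+01, -1.65076066e+01]), 'qd': array([-0.04576212,  0.11420575,  0.05327102,  0.07547624, -0.18634048,
       -0.10003671]), 'joint_torque': array([ 5.50881759e-04, -5.81797528e+01,  2.93070477e+01,  6.99713767e+00,
        1.19317108e-02, -4.52848553e-05]), 'tcp_pos': array([ 0.27567944, -0.61607625,  0.19831792]), 'eef_rot': array([ 1.79995523e+02, -5.16690640e-04, -1.55891646e+02]), 'contact_force': array([0.46259228, 0.61983787, 0.05750394]), 'moment': array([0.00581025, 0.01954567, 0.01876535]), 'gripper_force': 0.0, 'gripper_width': 0.08784017067712196}
```

```bash
python3 - <<'E'
import cv2
a=cv2.imread('pics/top0.png')
cv2.imwrite('pics/c1.png',cv2.resize(a[130:300,190:370],None,fx=4,fy=3.5)[:600,:800])
b=cv2.imread('pics/side0.png')
cv2.imwrite('pics/c2.png',cv2.resize(b[130:290,180:380],None,fx=3.7,fy=3.7))
E
```

```text
(no output)
```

View pics/top0.png

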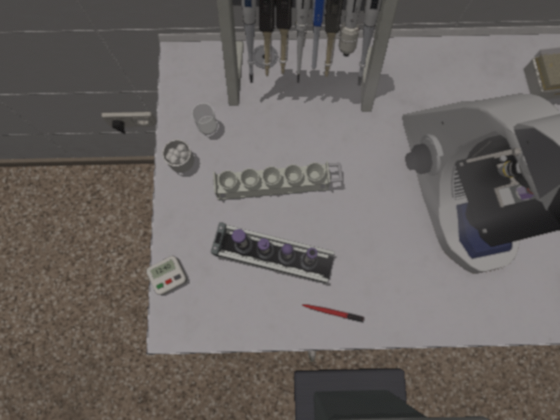

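View pics/c1.png

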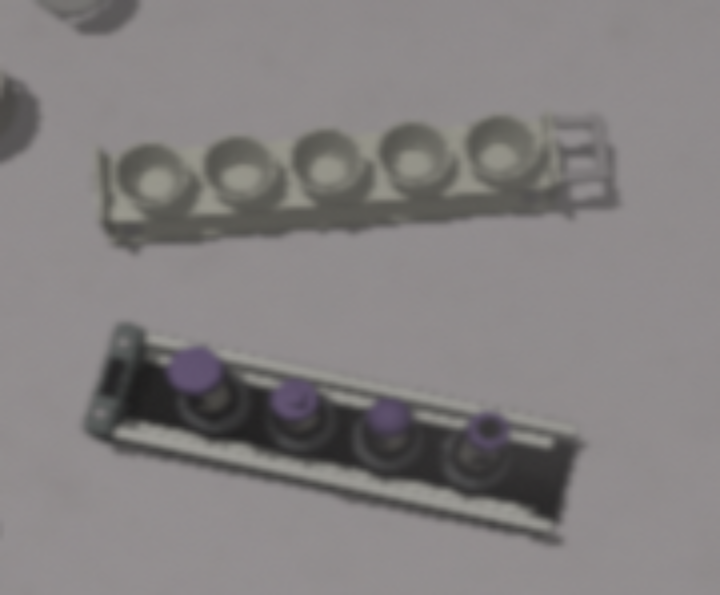

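View pics/c2.png

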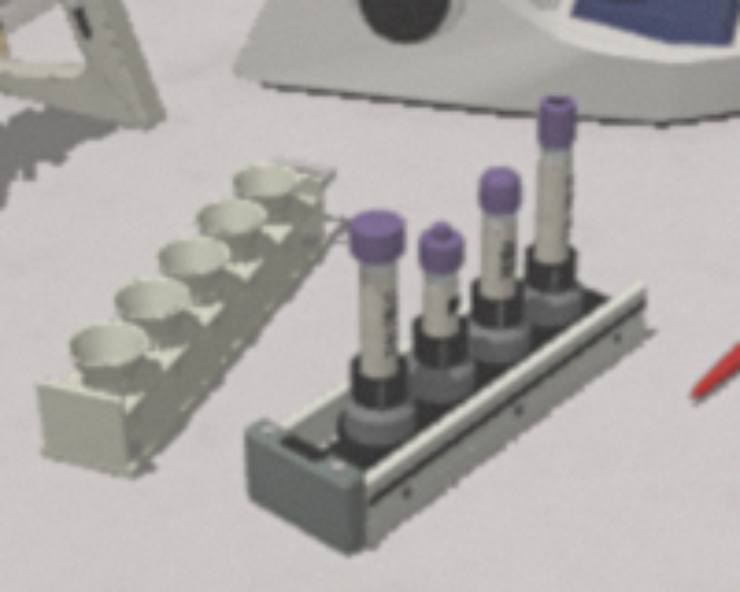

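```bash
cat > fit.py <<'E'
from h import *
from scipy.optimize import least_squares as LS
T=np.load('top_W.npy').reshape(-1,3); S=np.load('side_W.npy').reshape(-1,3)
T=T[~np.isnan(T[:,0])];S=S[~np.isnan(S[:,0])]
def axes(p,ys):
    c,s=np.cos(p[2]),np.sin(p[2]); return np.array([[p[0]-s*y,p[1]+c*y] for y in ys])
def fit(Q,p0,ys,rad):
    p=np.array(p0,float)
    for it,g in enumerate((.012,.007,.005,.004)):
        d=np.linalg.norm(Q[:,None,:2]-axes(p,ys)[None],axis=2).min(1)-rad(Q[:,2])
        M=Q[abs(d)<g]
        f=LS(lambda p:np.linalg.norm(M[:,None,:2]-axes(p,ys)[None],axis=2).min(1)-rad(M[:,2]),p,loss='soft_l1',f_scale=.001); p=f.x
    return p,len(M),np.sqrt(np.mean(f.fun**2))
LY=[.063,.021,-.021,-.063]; RY=[-.084,-.042,0,.042,.084]
y0=np.arctan2(-(.470-.436),.278-.159)
if __name__=='__main__':
    for nm,C in(('top',T),('side',S),('both',np.r_[T,S])):
        z=C[:,2]
        L=C[(z>.044)&(z<.057)&(C[:,0]<.52)]
        p,n,e=fit(L,[.455,.222,y0],LY,lambda z:.0125+0*z)
        print(nm,'lane',np.round(p[:2],4),np.degrees(p[2]).round(2),n,e.round(4)); 
        if nm=='both': print(axes(p,LY).round(4).tolist())
        K=C[(z>.038)&(z<.0505)&(C[:,0]>.56)&(C[:,0]<.64)&(abs(C[:,1]-.22)<.13)]
        p,n,e=fit(K,[.6,.23,np.radians(6)],RY,lambda z:.009+.5*(z-.036))
        print(nm,'rack',np.round(p[:2],4),np.degrees(p[2]).round(2),n,e.round(4))
        if nm=='both':print(axes(p,RY).round(4).tolist())
        # caps
        for t,x,y,H,h,r in(('b',.470,.278,.106,.015,.0115),('d',.46,.238,.080,.014,.010),('c',.448,.199,.091,.013,.0095),('a',.436,.159,.116,.022,.009)):
            top=H+.024; q=C[(z>top-h+.002)&(z<top-.002)&(np.hypot(C[:,0]-x,C[:,1]-y)<.018)]
            f=LS(lambda p:np.hypot(*(q[:,:2]-p).T)-r,[x+.003,y-.003],loss='soft_l1',f_scale=.001)
            u=C[(abs(z-top-(.005 if t=='c' else 0))<.003)&(np.hypot(C[:,0]-x,C[:,1]-y)<.02)]
            print('  cap',t,f.x.round(4),len(q),'topcentroid',u.mean(0).round(4) if len(u) else 0,len(u))
    # obstacles
    A=np.r_[T,S]; m=(A[:,2]>.12)&(A[:,0]>.2)&(A[:,0]<.85)&(abs(A[:,1]-.15)<.3)&~((A[:,0]<.5)&(A[:,1]>.13)&(A[:,2]<.15))
    B=A[m]; 
    for ylo in np.arange(-.15,.45,.1):
        q=B[(B[:,1]>=ylo)&(B[:,1]<ylo+.1)]
        if len(q): print('obs y',ylo.round(2),q.min(0).round(3),q.max(0).round(3),len(q))
E
python3 fit.py
```

```text
top lane [0.4584 0.2191] -14.72 132 0.0019
top rack [0.6036 0.2249] 4.0 676 0.0011
  cap b [0.4731 0.2797] 40 topcentroid [0.4736 0.2799 0.1295] 139
  cap d [0.4627 0.2397] 30 topcentroid [0.4624 0.2394 0.1036] 80
  cap c [0.4517 0.1989] 14 topcentroid [0.451  0.1987 0.1188] 63
  cap a [0.4366 0.1554] 60 topcentroid [0.4399 0.1585 0.1389] 66
side lane [0.4545 0.2182] -15.43 402 0.0011
side rack [0.6001 0.2245] 3.99 821 0.0016
  cap b [0.4712 0.279 ] 99 topcentroid [0.4702 0.2815 0.1294] 99
  cap d [0.4599 0.2387] 71 topcentroid [0.4582 0.2422 0.1036] 58
  cap c [0.4489 0.1983] 58 topcentroid [0.4478 0.2009 0.1187] 39
  cap a [0.4375 0.1575] 110 topcentroid [0.4372 0.1595 0.1387] 42
both lane [0.4549 0.2183] -15.3 502 0.0014
[[0.4715, 0.2791], [0.4604, 0.2386], [0.4494, 0.1981], [0.4383, 0.1576]]
both rack [0.6022 0.2248] 4.28 1458 0.0018
[[0.6085, 0.1411], [0.6054, 0.183], [0.6022, 0.2248], [0.5991, 0.2667], [0.596, 0.3086]]
  cap b [0.4713 0.2792] 139 topcentroid [0.4722 0.2806 0.1294] 238
  cap d [0.4604 0.2389] 101 topcentroid [0.4606 0.2406 0.1036] 138
  cap c [0.4495 0.1984] 72 topcentroid [0.4498 0.1995 0.1187] 102
  cap a [0.4375 0.1574] 170 topcentroid [0.4389 0.1589 0.1388] 108
obs y -0.15 [ 0.413 -0.15   0.12 ] [ 0.71  -0.063  0.371] 20057
obs y -0.05 [0.2   0.007 0.12 ] [0.85  0.05  0.383] 2809
obs y 0.05 [0.795 0.05  0.12 ] [0.85  0.148 0.294] 5297
obs y 0.15 [0.804 0.151 0.12 ] [0.85  0.25  0.278] 4699
obs y 0.25 [0.809 0.25  0.12 ] [0.85  0.311 0.256] 2791
```

```bash
python3 - <<'E'
from fit import *
A=np.r_[T,S]; A=A[(A[:,2]>.06)&(A[:,2]<.9)]
r_=np.hypot(A[:,0],A[:,1]); a=np.degrees(np.arctan2(A[:,1],A[:,0]))
for lo in range(-60,45,10):
    print(lo,[(R_,np.percentile(A[m][:,2],99.5).round(2)) for R_ in np.arange(.2,.9,.1).round(1) for m in [(a>=lo)&(a<lo+10)&(r_>=R_)&(r_<R_+.1)] if m.sum()>15])
m=(A[:,1]>-.06)&(A[:,1]<.1)&(A[:,0]>.4)&(A[:,0]<.78)
B=A[m]
for y in np.arange(-.06,.1,.02):
    q=B[(B[:,1]>=y)&(B[:,1]<y+.02)]
    if len(q)>5: print(y.round(2),len(q),q.min(0).round(3),q.max(0).round(3))
E
```

```text
-60 [(np.float64(0.8), np.float64(0.09))]
-50 []
-40 []
-30 [(np.float64(0.4), np.float64(0.21)), (np.float64(0.5), np.float64(0.21)), (np.float64(0.6), np.float64(0.22)), (np.float64(0.8), np.float64(0.07))]
-20 [(np.float64(0.4), np.float64(0.37)), (np.float64(0.5), np.float64(0.36)), (np.float64(0.6), np.float64(0.32)), (np.float64(0.7), np.float64(0.2))]
-10 [(np.float64(0.4), np.float64(0.21)), (np.float64(0.5), np.float64(0.29)), (np.float64(0.6), np.float64(0.28)), (np.float64(0.7), np.float64(0.13))]
0 [(np.float64(0.2), np.float64(0.38)), (np.float64(0.7), np.float64(0.14)), (np.float64(0.8), np.float64(0.32))]
10 [(np.float64(0.2), np.float64(0.38)), (np.float64(0.4), np.float64(0.14)), (np.float64(0.8), np.float64(0.3))]
20 [(np.float64(0.4), np.float64(0.14)), (np.float64(0.5), np.float64(0.13)), (np.float64(0.8), np.float64(0.19))]
30 [(np.float64(0.5), np.float64(0.13))]
40 []
-0.06 829 [ 0.588 -0.06   0.06 ] [ 0.718 -0.04   0.111]
-0.04 393 [ 0.595 -0.04   0.062] [ 0.639 -0.025  0.103]
0.0 54 [0.77  0.012 0.06 ] [0.78 0.02 0.09]
0.02 122 [0.769 0.02  0.06 ] [0.78  0.037 0.094]
0.04 14 [0.776 0.047 0.066] [0.78  0.053 0.078]
```

View pics/side0.png

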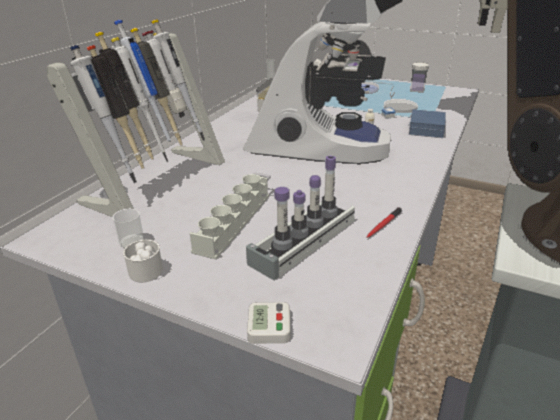

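```bash
cat > plan.py <<'E'
# rows(pose0=(x,y,z,yaw), wps=[(x,y,z,yaw,claw)...]) -> prints jog arguments
from h import *
def rows(p0,wps):
    R0=rotm([180,0,p0[3]]); t=[];d=[];c=[]
    for w in wps:
        t.append((R0.T@(np.array(w[:3])-p0[:3])/.5).round(4).tolist())
        q=R.from_matrix(R0.T@rotm([180,0,w[3]])).as_rotvec()/2/np.pi
        d.append((q.round(4)+0).tolist()); c.append(w[4])
    print('travel',t,'\ndr',d,'\nclaw',c)
E
python3 - <<'E'
from plan import *
p0=[.2757,-.6161,.1983,-155.89]
def arc(a,z,yaw,r=.49): a=np.radians(a); return (r*np.cos(a),r*np.sin(a),z,yaw,.5)
w=[(.2757,-.6161,.26,-155.89,.5),(.2757,-.6161,.32,-155.89,.5)]+[(.2757-.0153*k,-.6161+.0337*k,.32+.056*k,-155.89,.5) for k in (1,2,3,4,5)]+[arc(a,.60,-155.89) for a in(-62,-57,-52)]
rows(p0,w)
E
```

```text
travel [[0.0, 0.0, -0.1234], [0.0, 0.0, -0.2434], [0.0004, 0.074, -0.3554], [0.0008, 0.148, -0.4674], [0.0012, 0.2221, -0.5794], [0.0016, 0.2961, -0.6914], [0.002, 0.3701, -0.8034], [-0.0665, 0.3722, -0.8034], [-0.1515, 0.3817, -0.8034], [-0.2353, 0.3986, -0.8034]] 
dr [[0.0, 0.0, 0.0], [0.0, 0.0, 0.0], [0.0, 0.0, 0.0], [0.0, 0.0, 0.0], [0.0, 0.0, 0.0], [0.0, 0.0, 0.0], [0.0, 0.0, 0.0], [0.0, 0.0, 0.0], [0.0, 0.0, 0.0], [0.0, 0.0, 0.0]] 
claw [0.5, 0.5, 0.5, 0.5, 0.5, 0.5, 0.5, 0.5, 0.5, 0.5]
```

Request:
{"api": "jog_arm", "payload": {
  "travel": [
    [0,0,-0.12],
    [0,0,-0.24],
    [0,0.07,-0.36],
    [0,0.15,-0.47],
    [0,0.22,-0.58],
    [0,0.3,-0.69],
    [0,0.37,-0.8],
    [-0.05,0.37,-0.8],
    [-0.1,0.37,-0.8],
    [-0.1,0.37,-0.8]
  ],
  "dr": [
    [0,0,0],
    [0,0,0],
    [0,0,0],
    [0,0,0],
    [0,0,0],
    [0,0,0],
    [0,0,0],
    [0,0,0],
    [0,0,0],
    [0,0,0]
  ],
  "claw": [0.5,0.5,0.5,0.5,0.5,0.5,0.5,0.5,0.5,0.5]
}}

```text
time_s: 1.75
tcp_pos: [0.2467, -0.4261, 0.5984]
eef_rot: [-180.0, 0.0, -155.8]
contact_force: [-0.1, -0.1, 0.5]
gripper_width: 0.0435
gripper_force: 0.0
```

```bash
python3 - <<'E'
from plan import *
p0=[.2458,-.4268,.5983,-155.89]
def arc(a,z,yaw,r=.49): a=np.radians(a); return (r*np.cos(a),r*np.sin(a),z,yaw,.5)
A=np.linspace(-60,0,11)[1:]; 
rows(p0,[arc(a,.5983,-155.89+2.5*(i+1)) for i,a in enumerate(A)])
p0=arc(0,.5983,-130.89)[:4]
w=[arc(a,z,y,rr) for a,z,y,rr in zip([7,14,21,28,31],[.5983,.58,.54,.50,.45],[-125,-120,-115,-110,-105.1],[.5,.51,.53,.54,.5477])]
w+=[(.4715,.2791,z,-105.1,.5) for z in(.39,.33,.27,.22,.22)]
print(np.round(p0,4));rows(p0,w)
E
```

```text
travel [[-0.1019, 0.021, 0.0], [-0.201, 0.0473, 0.0], [-0.2969, 0.0839, 0.0], [-0.3883, 0.1303, 0.0], [-0.4745, 0.186, 0.0], [-0.5543, 0.2504, 0.0], [-0.627, 0.3228, 0.0], [-0.6917, 0.4024, 0.0], [-0.7477, 0.4883, 0.0], [-0.7945, 0.5796, 0.0]] 
dr [[0.0, 0.0, -0.0069], [0.0, 0.0, -0.0139], [0.0, 0.0, -0.0208], [0.0, 0.0, -0.0278], [0.0, 0.0, -0.0347], [0.0, 0.0, -0.0417], [0.0, 0.0, -0.0486], [0.0, 0.0, -0.0556], [0.0, 0.0, -0.0625], [0.0, 0.0, -0.0694]] 
claw [0.5, 0.5, 0.5, 0.5, 0.5, 0.5, 0.5, 0.5, 0.5, 0.5]
[   0.49      0.        0.5983 -130.89  ]
travel [[-0.1003, 0.0703, 0.0], [-0.1929, 0.1542, 0.0366], [-0.2935, 0.2414, 0.1166], [-0.366, 0.3519, 0.1966], [-0.3996, 0.4004, 0.2966], [-0.3978, 0.3934, 0.4166], [-0.3978, 0.3934, 0.5366], [-0.3978, 0.3934, 0.6566], [-0.3978, 0.3934, 0.7566], [-0.3978, 0.3934, 0.7566]] 
dr [[0.0, 0.0, -0.0164], [0.0, 0.0, -0.0303], [0.0, 0.0, -0.0441], [0.0, 0.0, -0.058], [0.0, 0.0, -0.0716], [0.0, 0.0, -0.0716], [0.0, 0.0, -0.0716], [0.0, 0.0, -0.0716], [0.0, 0.0, -0.0716], [0.0, 0.0, -0.0716]] 
claw [0.5, 0.5, 0.5, 0.5, 0.5, 0.5, 0.5, 0.5, 0.5, 0.5]
```

Request:
{"api": "jog_arm", "payload": {
  "travel": [
    [-0.1,0.02,0],
    [-0.2,0.05,0],
    [-0.3,0.08,0],
    [-0.39,0.13,0],
    [-0.47,0.19,0],
    [-0.55,0.25,0],
    [-0.63,0.32,0],
    [-0.69,0.4,0],
    [-0.75,0.49,0],
    [-0.79,0.58,0]
  ],
  "dr": [
    [0,0,-0.007],
    [0,0,-0.014],
    [0,0,-0.021],
    [0,0,-0.028],
    [0,0,-0.035],
    [0,0,-0.042],
    [0,0,-0.049],
    [0,0,-0.056],
    [0,0,-0.063],
    [0,0,-0.07]
  ],
  "claw": [0.5,0.5,0.5,0.5,0.5,0.5,0.5,0.5,0.5,0.5]
}}

```text
time_s: 3.0
tcp_pos: [0.4882, 0.0006, 0.5976]
eef_rot: [180.0, -0.1, -130.6]
contact_force: [1.2, -0.5, 0.2]
gripper_width: 0.0438
gripper_force: 0.0
```

Request:
{"api": "jog_arm", "payload": {
  "travel": [
    [-0.1,0.07,0],
    [-0.19,0.15,0.04],
    [-0.29,0.24,0.12],
    [-0.37,0.35,0.2],
    [-0.4,0.4,0.3],
    [-0.4,0.39,0.42],
    [-0.4,0.39,0.54],
    [-0.4,0.39,0.66],
    [-0.4,0.39,0.75],
    [-0.4,0.39,0.75]
  ],
  "dr": [
    [0,0,-0.016],
    [0,0,-0.03],
    [0,0,-0.044],
    [0,0,-0.058],
    [0,0,-0.071],
    [0,0,-0.071],
    [0,0,-0.071],
    [0,0,-0.071],
    [0,0,-0.071],
    [0,0,-0.071]
  ],
  "claw": [0.5,0.5,0.5,0.5,0.5,0.5,0.5,0.5,0.5,0.5]
}}

```text
time_s: 4.25
tcp_pos: [0.4684, 0.2754, 0.2194]
eef_rot: [179.8, -0.4, -105.2]
contact_force: [0.6, -0.3, 1.7]
gripper_width: 0.0439
gripper_force: 0.0
```

```bash
cat >> plan.py <<'E'
def app(p,t,dz):
    R0=rotm([180,0,p[3]]); x=np.array(p[:3])+R0@np.array(t)*.5
    return [*x.round(5),p[3]-360*dz]
E
python3 - <<'E'
from plan import *
p=app([.27568,-.61608,.19832,-155.892],[-.1,.37,-.8],0)
p=app(p,[-.79,.58,0],-.07); p=app(p,[-.4,.39,.75],-.071); print(p)
s=r.get_state(); print(s['tcp_pos'],s['eef_rot'],s['joints'],s['time_s'])
X,Y=.472,.2793
rows(p,[(X,Y,z,-105.1,.5) for z in(.2,.16,.13,.1035,.1035)])
E
```

```text
[np.float64(0.47038), np.float64(0.27804), np.float64(0.22332), -105.132]
[0.46843154 0.27537379 0.21944961] [ 179.75272573   -0.44778827 -105.16716864] [ 5.10825118e+01  7.69534299e+00 -1.37043025e+01 -4.92233822e-02
 -6.91098150e+01 -6.62328903e+01] 4.25
travel [[-0.0033, -0.0025, 0.0466], [-0.0033, -0.0025, 0.1266], [-0.0033, -0.0025, 0.1866], [-0.0033, -0.0025, 0.2396], [-0.0033, -0.0025, 0.2396]] 
dr [[0.0, 0.0, -0.0001], [0.0, 0.0, -0.0001], [0.0, 0.0, -0.0001], [0.0, 0.0, -0.0001], [0.0, 0.0, -0.0001]] 
claw [0.5, 0.5, 0.5, 0.5, 0.5]
```

Request:
{"api": "jog_arm", "payload": {
  "travel": [
    [-0.003,-0.003,0.05],
    [-0.003,-0.003,0.12],
    [-0.003,-0.003,0.18],
    [-0.003,-0.003,0.22],
    [-0.003,-0.003,0.24],
    [-0.003,-0.003,0.24],
    [-0.003,-0.003,0.24],
    [-0.003,-0.003,0.24],
    [-0.003,-0.003,0.24],
    [-0.003,-0.003,0.24]
  ],
  "dr": [
    [0,0,0],
    [0,0,0],
    [0,0,0],
    [0,0,0],
    [0,0,0],
    [0,0,0],
    [0,0,0],
    [0,0,0],
    [0,0,0],
    [0,0,0]
  ],
  "claw": [0.5,0.5,0.5,0.5,0.5,0.5,0.4,0.3,0.2,0.2],
  "newtons": 15
}}

```text
time_s: 5.5
tcp_pos: [0.4723, 0.2791, 0.1036]
eef_rot: [-180.0, 0.0, -105.1]
contact_force: [-0.3, -0.3, -0.8]
gripper_width: 0.0184
gripper_force: 0.0
```

```bash
python3 - <<'E'
from plan import *
p=app([.47038,.27804,.22332,-105.132],[-.003,-.003,.24],0);print(p)
s=r.get_state(); print(s['tcp_pos'],s['eef_rot'],s['contact_force'],s['gripper_width'],s['gripper_force'])
E
```

```text
[np.float64(0.47222), np.float64(0.2791), np.float64(0.10332), -105.132]
[0.47225531 0.27913644 0.10355968] [-1.79992806e+02  1.17290221e-02 -1.05123743e+02] [-0.3460965  -0.34122525 -0.82266598] 0.0183957264495566 0.0
```

```bash
python3 - <<'E'
from h import *
ims=[]
for n in('side','top'):
    c=r.capture(n); np.save(n+'_W1.npy',cloud(c)); a=c['pixels'][...,::-1]
    a=a[110:280,190:390] if n=='side' else a[130:300,170:370]
    ims.append(cv2.resize(a,(400,340),interpolation=cv2.INTER_CUBIC))
cv2.imwrite('pics/g1.png',np.hstack(ims))
E
```

```text
(no output)
```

View pics/g1.png

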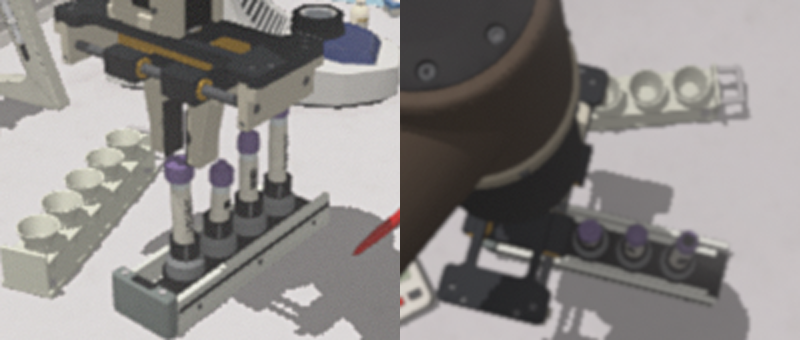

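```bash
python3 - <<'E'
from fit import *
for n in('side','top'):
    C=np.load(n+'_W1.npy').reshape(-1,3); C=C[~np.isnan(C[:,0])]
    q=C[(C[:,2]>.117)&(C[:,2]<.128)&(np.hypot(C[:,0]-.472,C[:,1]-.279)<.03)]
    print(n,len(q),q.mean(0) if len(q) else 0)
    for z in np.arange(.09,.2,.01):
        q=C[(C[:,2]>z)&(C[:,2]<z+.01)&(np.hypot(C[:,0]-.472,C[:,1]-.279)<.06)]
        if len(q)>3:
            R0=rotm([180,0,-105.13]); l=(q-[.4722,.2791,.1033])@R0*1000
            print(z.round(2),len(q),'toolxyz lo',np.percentile(l,3,axis=0).round(),'hi',np.percentile(l,97,axis=0).round(), 'nrange')
E
```

```text
side 98 [0.46991079 0.29001122 0.12270733]
0.09 120 toolxyz lo [-11.  -5.   4.] hi [46. 13. 13.] nrange
0.1 146 toolxyz lo [-11.  -4.  -6.] hi [51. 12.  3.] nrange
0.11 54 toolxyz lo [-15.  -6. -16.] hi [44. 11. -7.] nrange
0.12 132 toolxyz lo [-15.  -9. -27.] hi [  3.  11. -17.] nrange
0.13 142 toolxyz lo [-10. -23. -37.] hi [ 10.  26. -27.] nrange
0.14 189 toolxyz lo [-10. -22. -46.] hi [ 11.  26. -37.] nrange
0.15 197 toolxyz lo [-11. -23. -56.] hi [ 11.  27. -47.] nrange
0.16 210 toolxyz lo [-11. -24. -66.] hi [ 11.  29. -57.] nrange
0.17 207 toolxyz lo [-11. -26. -76.] hi [  9.  31. -67.] nrange
0.18 121 toolxyz lo [-11. -29. -86.] hi [  7.  32. -77.] nrange
0.19 54 toolxyz lo [-13. -25. -96.] hi [  9.  44. -87.] nrange
0.2 307 toolxyz lo [ -38.  -39. -107.] hi [  4.  45. -98.] nrange
top 0 0
0.09 9 toolxyz lo [35.  2.  5.] hi [53. 10. 13.] nrange
0.1 101 toolxyz lo [35. -8. -6.] hi [52.  9.  2.] nrange
0.11 5 toolxyz lo [43. -3. -8.] hi [48.  4. -7.] nrange
0.19 8 toolxyz lo [-10.  41. -94.] hi [ 10.  41. -89.] nrange
0.2 47 toolxyz lo [ -20.  -43. -107.] hi [ 39.  41. -97.] nrange
```

```bash
python3 - <<'E'
from h import *
c=r.capture('side');a=c['pixels'][...,::-1][130:230,235:355]
d=c['range_z'][130:230,235:355]; 
b=cv2.applyColorMap(np.clip((d-.5)/.25*255,0,255).astype(np.uint8),cv2.COLORMAP_JET)
cv2.imwrite('pics/g2.png',np.hstack([cv2.resize(x,(400,333),interpolation=cv2.INTER_CUBIC) for x in(a,b)]))
# project expected tool points
Rc=rotm(c['attitude']);R0=rotm([180,0,-105.13]);p=np.array([.4722,.2791,.1033])
for nm,l in dict(tip=[0,0,0],tipy=[0,.0092,0],tipyo=[0,.022,0],grasp=[0,0,-.019],up=[0,.022,-.05]).items():
    q=Rc.T@(p+R0@np.array(l)-np.array(c['position'])); u=c['cx']+c['fx']*q[0]/-q[2]; v=c['cy']-c['fy']*q[1]/-q[2]
    print(nm,((u-235)*400/120).round(),((v-130)*333/100).round(),(-q[2]).round(3))
E
```

```text
tip 154.0 246.0 0.725
tipy 169.0 253.0 0.719
tipyo 190.0 262.0 0.712
grasp 153.0 211.0 0.715
up 190.0 167.0 0.687
```

View pics/g2.png

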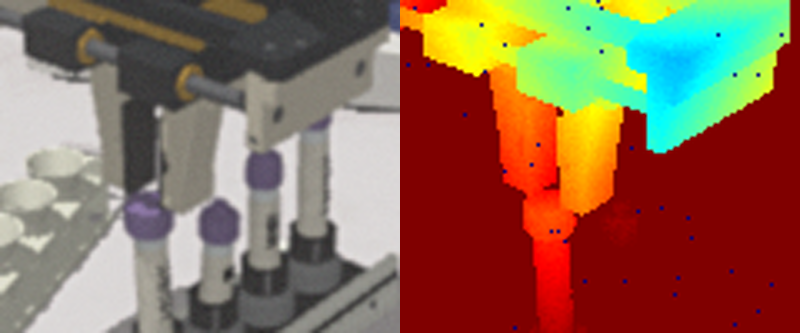

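```bash
python3 - <<'E'
from fit import *
C=np.load('side_W1.npy').reshape(-1,3); C=C[~np.isnan(C[:,0])]
R0=rotm([180,0,-105.13]); l=(C-[.4722,.2791,.1033])@R0*1000
for s in(1,-1):
    m=(abs(l[:,0])<14)&(s*l[:,1]>13)&(s*l[:,1]<32)&(l[:,2]<5)&(l[:,2]>-85); q=l[m]
    print(s,'lowest z world',(103.3-np.sort(q[:,2])[-12:]).round(1), 'x',np.percentile(q[:,0],[2,98]).round(1),'y',np.percentile(q[:,1],[2,98]).round(1))
f=(abs(l[:,0])<15)&(abs(l[:,1])<15)&(l[:,2]<-12.5)&(l[:,2]>-24.5); q=C[f]
for b in (.0115,):
    f=LS(lambda p:np.hypot(*(q[:,:2]-p).T)-b,[.472,.279],loss='soft_l1',f_scale=.001); print('cap',f.x.round(4),((np.r_[f.x,0]-[.4722,.2791,0])@R0*1000).round(1))
q=l[(abs(l[:,0])<18)&(abs(l[:,1])<15)]; print('cap/top z hist',np.histogram(103.3-q[:,2],bins=np.arange(108,150,3)))
print('table',np.median(C[(C[:,0]>.5)&(C[:,0]<.55)&(C[:,1]>.2)&(C[:,1]<.3)],0))
E
```

```text
1 lowest z world [136.  135.9 135.9 135.5 135.5 135.2 135.  134.7 134.7 134.6 134.6 133.9] x [-10.8  11.9] y [14.4 31.5]
-1 lowest z world [137.4 137.4 136.7 136.3 136.3 136.3 135.8 135.7 135.2 134.6 134.6 133.8] x [-11.   -5.8] y [-28.8 -13.4]
cap [0.4735 0.2819] [-3.  -0.6 -0. ]
cap/top z hist (array([17,  7, 15, 25, 26, 27, 42, 58, 16, 27, 21, 26, 24]), array([108, 111, 114, 117, 120, 123, 126, 129, 132, 135, 138, 141, 144,
       147]))
table [0.52441941 0.28763861 0.23381954]
```

Request:
{"api": "jog_arm", "payload": {
  "travel": [
    [0,0,0],
    [0,0,0],
    [0,0,0],
    [0,0,0],
    [0,0,0.02],
    [0,0,0.035],
    [0,0,0.05],
    [0,0,0.05],
    [0,0,0.05],
    [0,0,0.05]
  ],
  "dr": [
    [0,0,0],
    [0,0,0],
    [0,0,0],
    [0,0,0],
    [0,0,0],
    [0,0,0],
    [0,0,0],
    [0,0,0],
    [0,0,0],
    [0,0,0]
  ],
  "claw": [0.5,0.5,0.5,0.5,0.5,0.5,0.5,0.5,0.5,0.5]
}}

```text
time_s: 6.9
tcp_pos: [0.4724, 0.2792, 0.0787]
eef_rot: [-180.0, 0.0, -105.1]
contact_force: [0.2, 0.2, -0.3]
gripper_width: 0.044
gripper_force: 0.0
```

```bash
python3 - <<'E'
from h import *
c=r.capture('side');a=c['pixels'][...,::-1][130:230,235:355]; W=cloud(c)
Rc=rotm(c['attitude']);R0=rotm([180,0,-105.13]);p=np.array(r.get_state()['tcp_pos']);print(p)
a=cv2.resize(a,(600,500),interpolation=cv2.INTER_CUBIC)
for dz,col in((0,(0,0,255)),(.027,(0,255,0))):
  for l in([0,.022,0],[0,-.022,0]):
    q=Rc.T@(p+[0,0,dz]+R0@np.array(l)-np.array(c['position'])); u=c['cx']+c['fx']*q[0]/-q[2]; v=c['cy']-c['fy']*q[1]/-q[2]
    cv2.circle(a,(int((u-235)*5),int((v-130)*5)),4,col,-1)
cv2.imwrite('pics/g3.png',a)
E
```

```text
[0.47238726 0.27923899 0.0786458 ]
```

View pics/g3.png

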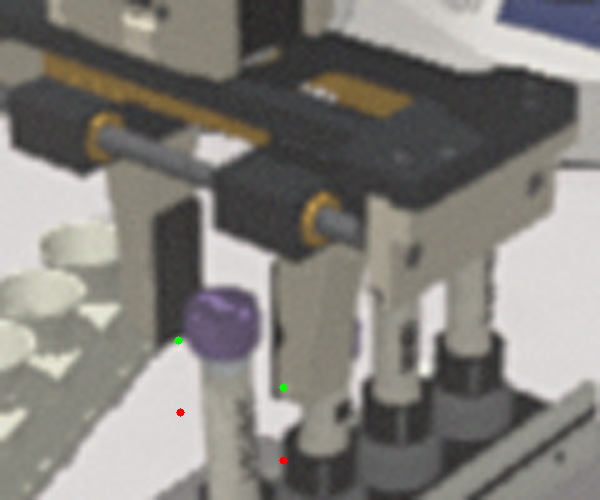

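Request:
{"api": "jog_arm", "payload": {
  "travel": [
    [-0.006,0,0.004],
    [-0.006,0,0.004],
    [-0.006,0,0.004],
    [-0.006,0,0.004],
    [-0.006,0,0.004],
    [-0.006,0,0.004],
    [-0.006,0,0.004],
    [-0.003,0,0.004],
    [0,0,0.004],
    [0,0,0.004]
  ],
  "dr": [
    [0,0,0],
    [0,0,0],
    [0,0,0],
    [0,0,0],
    [0,0,0],
    [0,0,0],
    [0,0,0],
    [0,0,0],
    [0,0,0],
    [0,0,0]
  ],
  "claw": [0.5,0.4,0.3,0.15,0.15,0.15,0.15,0.15,0.15,0.15],
  "newtons": 12
}}

```text
time_s: 8.2
tcp_pos: [0.4723, 0.2791, 0.0765]
eef_rot: [-180.0, 0.0, -105.1]
contact_force: [0.7, 1.5, 0.2]
gripper_width: 0.0229
gripper_force: 12.0
```

```bash
python3 - <<'E'
from plan import *
p=[.47222,.2791,.07632,-105.13]; q=[.6075,.1407]
w=[(p[0],p[1],z,-105.13,.15) for z in(.105,.14,.18,.222)]
w+=[(p[0]+(q[0]-p[0])*k/6,p[1]+(q[1]-p[1])*k/6,.222,-105.13+19.23*k/6,.15) for k in range(1,7)]
rows(p,w)
E
```

```text
travel [[0.0, 0.0, -0.0574], [0.0, 0.0, -0.1274], [0.0, 0.0, -0.2074], [0.0, 0.0, -0.2914], [0.0328, -0.0556, -0.2914], [0.0655, -0.1111, -0.2914], [0.0983, -0.1667, -0.2914], [0.1311, -0.2223, -0.2914], [0.1638, -0.2779, -0.2914], [0.1966, -0.3334, -0.2914]] 
dr [[0.0, 0.0, 0.0], [0.0, 0.0, 0.0], [0.0, 0.0, 0.0], [0.0, 0.0, 0.0], [0.0, 0.0, -0.0089], [0.0, 0.0, -0.0178], [0.0, 0.0, -0.0267], [0.0, 0.0, -0.0356], [0.0, 0.0, -0.0445], [0.0, 0.0, -0.0534]] 
claw [0.15, 0.15, 0.15, 0.15, 0.15, 0.15, 0.15, 0.15, 0.15, 0.15]
```

Request:
{"api": "jog_arm", "payload": {
  "travel": [
    [0,0,-0.06],
    [0,0,-0.13],
    [0,0,-0.21],
    [0,0,-0.29],
    [0.03,-0.05,-0.29],
    [0.065,-0.11,-0.29],
    [0.1,-0.167,-0.29],
    [0.13,-0.222,-0.29],
    [0.165,-0.278,-0.29],
    [0.1966,-0.3334,-0.29]
  ],
  "dr": [
    [0,0,0],
    [0,0,0],
    [0,0,0],
    [0,0,0],
    [0,0,-0.009],
    [0,0,-0.018],
    [0,0,-0.027],
    [0,0,-0.036],
    [0,0,-0.045],
    [0,0,-0.0534]
  ],
  "claw": [0.15,0.15,0.15,0.15,0.15,0.15,0.15,0.15,0.15,0.15]
}}

```text
time_s: 9.45
tcp_pos: [0.6079, 0.1397, 0.2212]
eef_rot: [180.0, -0.0, -85.8]
contact_force: [0.7, 0.9, -0.1]
gripper_width: 0.0224
gripper_force: 12.0
```

Request:
{"api": "jog_arm", "payload": {
  "travel": [
    [0,0,0],
    [0,0,0.05],
    [0,0,0.1],
    [0,0,0.15],
    [0,0,0.18],
    [0,0,0.18],
    [0,0,0.18],
    [0,0,0.18],
    [0,0,0.18],
    [0,0,0.18]
  ],
  "dr": [
    [0,0,0],
    [0,0,0],
    [0,0,0],
    [0,0,0],
    [0,0,0],
    [0,0,0],
    [0,0,0],
    [0,0,0],
    [0,0,0],
    [0,0,0]
  ],
  "claw": [0.15,0.15,0.15,0.15,0.15,0.15,0.15,0.15,0.15,0.15]
}}

```text
time_s: 10.7
tcp_pos: [0.6076, 0.1407, 0.1317]
eef_rot: [-180.0, 0.0, -85.9]
contact_force: [-0.0, 0.1, -0.5]
gripper_width: 0.0226
gripper_force: 12.0
```

```bash
cat > tubefit.py <<'E'
# fit held tube axis from the side camera near the TCP; report offsets of foot from wanted sleeve
from fit import *
def held(sl,r0=.008,zlo=.0,zhi=.2,png=None,tip=.027):
    s=r.get_state(); p=np.array(s['tcp_pos']); print('tcp',p.round(4),'rot',np.round(s['eef_rot'],2),'w',round(s['gripper_width'],4),s['time_s'])
    c=r.capture('side'); C=cloud(c)
    if png:
        q=rotm(c['attitude']).T@(p-np.array(c['position'])); u=int(c['cx']-c['fx']*q[0]/q[2]); v=int(c['cy']+c['fy']*q[1]/q[2])
        a=c['pixels'][max(v-60,0):v+60,max(u-70,0):u+70,::-1]; cv2.imwrite(png,cv2.resize(a,None,fx=4,fy=4,interpolation=cv2.INTER_CUBIC))
    C=C.reshape(-1,3); C=C[~np.isnan(C[:,0])]
    z=C[:,2]; m=(z>zlo)&(z<zhi)&(np.hypot(C[:,0]-p[0],C[:,1]-p[1])<.018); q=C[m]
    zm=q[:,2].mean()
    def res(a): return np.hypot(q[:,0]-a[0]-a[2]*(q[:,2]-zm),q[:,1]-a[1]-a[3]*(q[:,2]-zm))-r0
    a=[p[0],p[1],0,0]
    f=LS(res,a,loss='soft_l1',f_scale=.001); a=f.x
    print('n',len(q),'z',q[:,2].min().round(3),q[:,2].max().round(3),'axis mid',a[:2].round(4),'slope',a[2:].round(3),'rms',np.sqrt(np.mean(np.clip(f.fun,-.003,.003)**2)).round(4))
    for zz in(.06,p[2]+.046-.027+.008+.0):
        print(' at z',round(zz,3),(a[:2]+a[2:]*(zz-zm)).round(4))
E
python3 - <<'E'
from tubefit import *
held(None,zlo=.078,zhi=.15,png='pics/h1.png')
E
```

```text
tcp [0.6076 0.1407 0.1317] rot [-1.7997e+02  1.0000e-02 -8.5910e+01] w 0.0226 10.7
n 278 z 0.082 0.15 axis mid [0.6063 0.14  ] slope [-0.001  0.035] rms 0.0011
 at z 0.06 [0.6063 0.138 ]
 at z 0.159 [0.6062 0.1414]
```

View pics/h1.png

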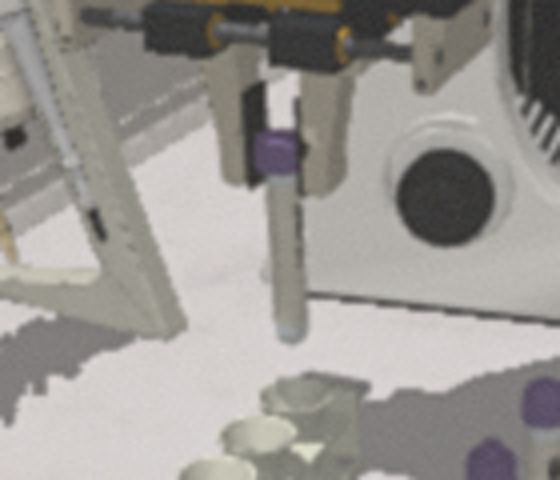

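Request:
{"api": "jog_arm", "payload": {
  "travel": [
    [0,0,0],
    [0,0,0],
    [0,0,0.02],
    [0,0,0.04],
    [0,0,0.055],
    [0,0,0.065],
    [0,0,0.075],
    [0,0,0.085],
    [0,0,0.095],
    [0,0,0.095]
  ],
  "dr": [
    [0,-0.003,0],
    [0,-0.0056,0],
    [0,-0.0056,0],
    [0,-0.0056,0],
    [0,-0.0056,0],
    [0,-0.0056,0],
    [0,-0.0056,0],
    [0,-0.0056,0],
    [0,-0.0056,0],
    [0,-0.0056,0]
  ],
  "claw": [0.15,0.15,0.15,0.15,0.15,0.15,0.15,0.15,0.15,0.15]
}}

```text
time_s: 12.0
tcp_pos: [0.6072, 0.1406, 0.0834]
eef_rot: [180.0, 2.0, -85.9]
contact_force: [0.1, 0.0, -0.3]
gripper_width: 0.0223
gripper_force: 12.0
```

```bash
python3 - <<'E'
from tubefit import *
print(r.get_state()['contact_force'],r.get_state()['moment'])
held(None,zlo=.056,zhi=.1,png='pics/h2.png')
E
```

```text
[ 0.12463044  0.00067257 -0.34529803] [-0.12101263  0.11692864 -0.01573472]
tcp [0.6072 0.1406 0.0834] rot [179.96   2.   -85.91] w 0.0223 12.0
n 178 z 0.056 0.1 axis mid [0.6057 0.1403] slope [-0.008 -0.004] rms 0.0011
 at z 0.06 [0.6058 0.1404]
 at z 0.11 [0.6054 0.1402]
```

Request:
{"api": "jog_arm", "payload": {
  "travel": [
    [0.0004,0,0.01],
    [0.0007,0,0.02],
    [0.001,0,0.03],
    [0.0014,0,0.04],
    [0.0016,0,0.045],
    [0.0017,0,0.047],
    [0.0017,0,0.048],
    [0.0017,0,0.048],
    [0.0017,0,0.048],
    [0.0017,0,0.048]
  ],
  "dr": [
    [0,0,0],
    [0,0,0],
    [0,0,0],
    [0,0,0],
    [0,0,0],
    [0,0,0],
    [0,0,0],
    [0,0,0],
    [0,0,0],
    [0,0,0]
  ],
  "claw": [0.15,0.15,0.15,0.15,0.15,0.15,0.15,0.15,0.15,0.15]
}}

```text
time_s: 13.3
tcp_pos: [0.6076, 0.1407, 0.0601]
eef_rot: [-180.0, 2.0, -85.9]
contact_force: [-0.6, -0.3, 2.1]
gripper_width: 0.0228
gripper_force: 12.0
```

```bash
cat > plan.py <<'E'
from h import *
import json
# pose = (x,y,z,yaw,tilt about tool y in deg)
def RM(p): return rotm([180,0,p[3]])@R.from_euler('y',p[4] if len(p)>4 else 0,degrees=True).as_matrix()
def rows(p0,wps,claw):
    R0=RM(p0); t=[];d=[]
    for w in wps:
        t.append((R0.T@(np.array(w[:3])-np.array(p0[:3]))/.5).round(3).tolist())
        q=R.from_matrix(R0.T@RM(w)).as_rotvec()/2/np.pi
        d.append((q.round(4)+0).tolist())
    print('travel',t,'\ndr',d,len(t)); 
    x=np.array(p0[:3])+R0@np.array(t[-1])*.5
    print('end cmd',x.round(4).tolist(),wps[-1][3:])
def lerp(a,b,n): return [tuple(np.array(a)+(np.array(b)-np.array(a))*k/n) for k in range(1,n+1)]
E
python3 - <<'E'
from plan import *
p=(.6075,.1407,.0598,-85.9,-2.016)
up=(.6075,.1407,.19,-85.9,0); h=(.4612,.2389,.17,-105.1,0)
w=[p]*3+lerp(p,up,3)+lerp(up,h,4)
rows(p,w,0)
rows(h,lerp(h,(.4612,.2389,.051,-105.1,0),4)+[(.4612,.2389,.051,-105.1,0)]*6,0)
E
```

```text
travel [[0.0, 0.0, 0.0], [0.0, 0.0, 0.0], [0.0, 0.0, 0.0], [-0.003, 0.0, -0.087], [-0.006, 0.0, -0.173], [-0.009, 0.0, -0.26], [-0.063, 0.069, -0.248], [-0.117, 0.139, -0.236], [-0.171, 0.208, -0.225], [-0.224, 0.278, -0.213]] 
dr [[0.0, 0.0, 0.0], [0.0, 0.0, 0.0], [0.0, 0.0, 0.0], [0.0, 0.0019, 0.0], [0.0, 0.0037, 0.0], [0.0, 0.0056, 0.0], [0.0002, 0.0056, 0.0133], [0.0005, 0.0056, 0.0267], [0.0007, 0.0056, 0.04], [0.0009, 0.0055, 0.0533]] 10
end cmd [0.4611, 0.2387, 0.1702] (np.float64(-105.1), np.float64(0.0))
travel [[-0.0, -0.0, 0.06], [-0.0, -0.0, 0.119], [-0.0, -0.0, 0.179], [-0.0, -0.0, 0.238], [-0.0, -0.0, 0.238], [-0.0, -0.0, 0.238], [-0.0, -0.0, 0.238], [-0.0, -0.0, 0.238], [-0.0, -0.0, 0.238], [-0.0, -0.0, 0.238]] 
dr [[0.0, 0.0, 0.0], [0.0, 0.0, 0.0], [0.0, 0.0, 0.0], [0.0, 0.0, 0.0], [0.0, 0.0, 0.0], [0.0, 0.0, 0.0], [0.0, 0.0, 0.0], [0.0, 0.0, 0.0], [0.0, 0.0, 0.0], [0.0, 0.0, 0.0]] 10
end cmd [0.4612, 0.2389, 0.051] (-105.1, 0)
```

Request:
{"api": "jog_arm", "payload": {
  "travel": [
    [0,0,0],
    [0,0,0],
    [0,0,0],
    [0,0,0],
    [-0.002,0,-0.05],
    [-0.004,0,-0.12],
    [-0.007,0,-0.2],
    [-0.009,0,-0.26],
    [-0.063,0.069,-0.248],
    [-0.117,0.139,-0.236]
  ],
  "dr": [
    [0,0,0],
    [0,0,0],
    [0,0,0],
    [0,0,0],
    [0,0.001,0],
    [0,0.003,0],
    [0,0.0045,0],
    [0,0.0056,0],
    [0,0.0056,0.0133],
    [0.0005,0.0056,0.0267]
  ],
  "claw": [0.5,0.5,0.5,0.5,0.5,0.5,0.5,0.5,0.5,0.5]
}}

```text
time_s: 14.55
tcp_pos: [0.5337, 0.1903, 0.1799]
eef_rot: [-180.0, 0.0, -95.8]
contact_force: [-0.2, 1.0, -0.4]
gripper_width: 0.0437
gripper_force: 0.0
```

```bash
python3 - <<'E'
from plan import *
p=(.6075,.1407,.0598,-85.9,-2.016)
R0=RM(p);x=np.array(p[:3])+R0@np.array([-.117,.139,-.236])*.5; c=(*x,-95.5,0); print(x)
h=(.4612,.2389,.14,-105.1,0); g=(.4612,.2389,.051,-105.1,0)
rows(c,lerp(c,h,3)+lerp(h,g,4)+[g]*3,0)
c=r.capture('side'); a=c['pixels'][...,::-1][110:290,180:390]; cv2.imwrite('pics/i1.png',cv2.resize(a,None,fx=3,fy=3,interpolation=cv2.INTER_CUBIC))
E
```

```text
[0.53429464 0.18990465 0.17978491]
travel [[-0.028, 0.052, 0.027], [-0.056, 0.103, 0.053], [-0.084, 0.155, 0.08], [-0.084, 0.155, 0.124], [-0.084, 0.155, 0.169], [-0.084, 0.155, 0.213], [-0.084, 0.155, 0.258], [-0.084, 0.155, 0.258], [-0.084, 0.155, 0.258], [-0.084, 0.155, 0.258]] 
dr [[0.0, 0.0, 0.0089], [0.0, 0.0, 0.0178], [0.0, 0.0, 0.0267], [0.0, 0.0, 0.0267], [0.0, 0.0, 0.0267], [0.0, 0.0, 0.0267], [0.0, 0.0, 0.0267], [0.0, 0.0, 0.0267], [0.0, 0.0, 0.0267], [0.0, 0.0, 0.0267]] 10
end cmd [0.4612, 0.2391, 0.0508] (-105.1, 0)
```

View pics/i1.png

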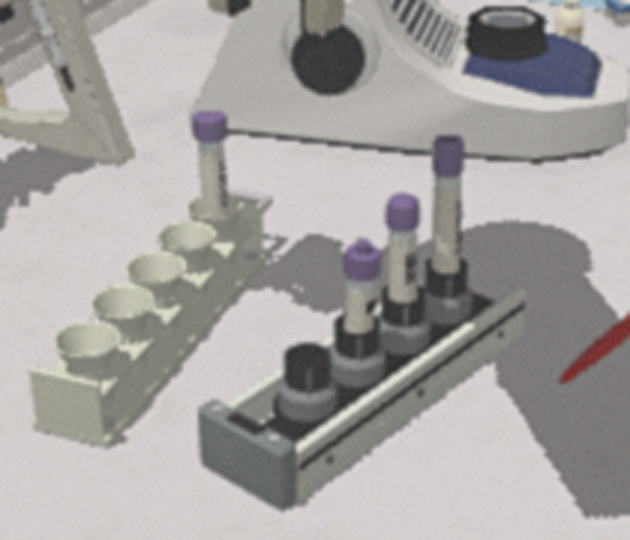

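Request:
{"api": "jog_arm", "payload": {
  "travel": [
    [-0.028,0.052,0.027],
    [-0.056,0.103,0.053],
    [-0.084,0.155,0.08],
    [-0.084,0.155,0.14],
    [-0.084,0.155,0.2],
    [-0.084,0.155,0.258],
    [-0.084,0.155,0.258],
    [-0.084,0.155,0.258],
    [-0.084,0.155,0.258],
    [-0.084,0.155,0.258]
  ],
  "dr": [
    [0,0,0.009],
    [0,0,0.018],
    [0,0,0.0267],
    [0,0,0.0267],
    [0,0,0.0267],
    [0,0,0.0267],
    [0,0,0.0267],
    [0,0,0.0267],
    [0,0,0.0267],
    [0,0,0.0267]
  ],
  "claw": [0.5,0.5,0.5,0.5,0.5,0.5,0.5,0.4,0.3,0.13],
  "newtons": 12
}}

```text
time_s: 15.85
tcp_pos: [0.4617, 0.2396, 0.0518]
eef_rot: [-179.9, 0.1, -105.1]
contact_force: [0.2, 0.6, 0.1]
gripper_width: 0.0219
gripper_force: 0.0
```

```bash
python3 - <<'E'
from plan import *
s=r.get_state(); print(s['tcp_pos'])
p=(.4612,.2391,.0508,-105.1,0)
# sleeve 2
q=(.6019+.042*np.sin(np.radians(4.1))-.0004,.2247-.042*np.cos(np.radians(4.1))-.0002); print(q)
up=(p[0],p[1],.20,-105.1,0); h=(*q,.2,-85.9,0); l=(*q,.106,-85.9,0)
rows(p,[p]*3+lerp(p,up,4)+lerp(up,h,6)[:3],0)
a=lerp(up,h,6)[2]
rows(a,lerp(a,h,3)+lerp(h,l,4)+[l]*3,0)
E
```

```text
[0.46169811 0.23956826 0.05180118]
(np.float64(0.6045028926619729), np.float64(0.18260748711690036))
travel [[0.0, 0.0, 0.0], [0.0, 0.0, 0.0], [0.0, 0.0, 0.0], [0.0, 0.0, -0.075], [0.0, 0.0, -0.149], [0.0, 0.0, -0.224], [0.0, 0.0, -0.298], [0.006, -0.051, -0.298], [0.011, -0.102, -0.298], [0.017, -0.153, -0.298]] 
dr [[0.0, 0.0, 0.0], [0.0, 0.0, 0.0], [0.0, 0.0, 0.0], [0.0, 0.0, 0.0], [0.0, 0.0, 0.0], [0.0, 0.0, 0.0], [0.0, 0.0, 0.0], [0.0, 0.0, -0.0089], [0.0, 0.0, -0.0178], [0.0, 0.0, -0.0267]] 10
end cmd [0.5328, 0.211, 0.1998] (np.float64(-95.5), np.float64(0.0))
travel [[0.014, -0.049, -0.0], [0.028, -0.099, -0.0], [0.042, -0.148, -0.0], [0.042, -0.148, 0.047], [0.042, -0.148, 0.094], [0.042, -0.148, 0.141], [0.042, -0.148, 0.188], [0.042, -0.148, 0.188], [0.042, -0.148, 0.188], [0.042, -0.148, 0.188]] 
dr [[0.0, 0.0, -0.0089], [0.0, 0.0, -0.0178], [0.0, 0.0, -0.0267], [0.0, 0.0, -0.0267], [0.0, 0.0, -0.0267], [0.0, 0.0, -0.0267], [0.0, 0.0, -0.0267], [0.0, 0.0, -0.0267], [0.0, 0.0, -0.0267], [0.0, 0.0, -0.0267]] 10
end cmd [0.6045, 0.1829, 0.106] (-85.9, 0)
```

Request:
{"api": "jog_arm", "payload": {
  "travel": [
    [0,0,0],
    [0,0,0],
    [0,0,0],
    [0,0,-0.06],
    [0,0,-0.14],
    [0,0,-0.22],
    [0,0,-0.298],
    [0.006,-0.051,-0.298],
    [0.011,-0.102,-0.298],
    [0.017,-0.153,-0.298]
  ],
  "dr": [
    [0,0,0],
    [0,0,0],
    [0,0,0],
    [0,0,0],
    [0,0,0],
    [0,0,0],
    [0,0,0],
    [0,0,-0.009],
    [0,0,-0.018],
    [0,0,-0.0267]
  ],
  "claw": [0.13,0.13,0.13,0.13,0.13,0.13,0.13,0.13,0.13,0.13]
}}

```text
time_s: 17.1
tcp_pos: [0.5331, 0.2106, 0.1996]
eef_rot: [180.0, -0.0, -95.4]
contact_force: [-0.2, 0.1, -0.1]
gripper_width: 0.0194
gripper_force: 12.0
```

Request:
{"api": "jog_arm", "payload": {
  "travel": [
    [0.014,-0.049,0],
    [0.028,-0.099,0],
    [0.042,-0.148,0],
    [0.042,-0.148,0.047],
    [0.042,-0.148,0.094],
    [0.042,-0.148,0.141],
    [0.042,-0.148,0.188],
    [0.042,-0.148,0.188],
    [0.042,-0.148,0.188],
    [0.042,-0.148,0.188]
  ],
  "dr": [
    [0,0,-0.009],
    [0,0,-0.018],
    [0,0,-0.0267],
    [0,0,-0.0267],
    [0,0,-0.0267],
    [0,0,-0.0267],
    [0,0,-0.0267],
    [0,0,-0.0267],
    [0,0,-0.0267],
    [0,0,-0.0267]
  ],
  "claw": [0.13,0.13,0.13,0.13,0.13,0.13,0.13,0.13,0.13,0.13]
}}

```text
time_s: 18.35
tcp_pos: [0.6051, 0.1833, 0.1071]
eef_rot: [-179.9, 0.0, -85.9]
contact_force: [0.3, -0.3, -0.1]
gripper_width: 0.0194
gripper_force: 12.0
```

```bash
python3 - <<'E'
from tubefit import *
held(None,zlo=.08,zhi=.135,png='pics/j1.png')
print('sleeves side cam',axes([.6001,.2245,np.radians(4.05)],RY).round(4).tolist())
E
```

```text
tcp [0.6051 0.1833 0.1071] rot [-1.799e+02  3.000e-02 -8.590e+01] w 0.0194 18.35
n 225 z 0.081 0.135 axis mid [0.6039 0.1813] slope [-0.005 -0.026] rms 0.0011
 at z 0.06 [0.6042 0.1826]
 at z 0.134 [0.6038 0.1807]
sleeves side cam [[0.606, 0.1407], [0.6031, 0.1826], [0.6001, 0.2245], [0.5971, 0.2664], [0.5942, 0.3083]]
```

View pics/j1.png

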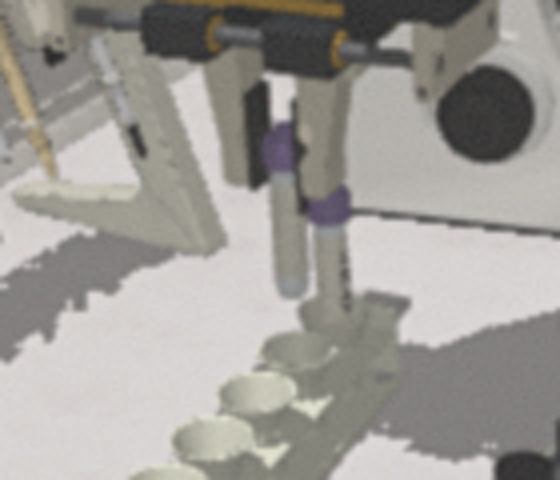

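Request:
{"api": "jog_arm", "payload": {
  "travel": [
    [-0.0024,0.001,0],
    [-0.0024,0.001,0.02],
    [-0.0024,0.001,0.04],
    [-0.0024,0.001,0.055],
    [-0.0024,0.001,0.065],
    [-0.0024,0.001,0.075],
    [-0.0024,0.001,0.085],
    [-0.0024,0.001,0.095],
    [-0.0024,0.001,0.095],
    [-0.0024,0.001,0.095]
  ],
  "dr": [
    [0,0.0041,0],
    [0,0.0041,0],
    [0,0.0041,0],
    [0,0.0041,0],
    [0,0.0041,0],
    [0,0.0041,0],
    [0,0.0041,0],
    [0,0.0041,0],
    [0,0.0041,0],
    [0,0.0041,0]
  ],
  "claw": [0.13,0.13,0.13,0.13,0.13,0.13,0.13,0.13,0.13,0.13]
}}

```text
time_s: 19.65
tcp_pos: [0.604, 0.1841, 0.0585]
eef_rot: [-180.0, -1.5, -85.9]
contact_force: [0.1, 0.3, -0.4]
gripper_width: 0.0191
gripper_force: 12.0
```

```bash
python3 - <<'E'
from plan import *
print(r.get_state()['tcp_pos'],r.get_state()['contact_force'])
x=np.array([.6045,.1829,.106])+RM((0,0,0,-85.9,0))@np.array([-.0024,.001,.095])*.5
p=(*x,-85.9,1.476); print(x)
e=(x[0],x[1],.0338,-85.9,1.476)
rows(p,lerp(p,e,6)+[e]*4,0)
up=(x[0],x[1],.17,-85.9,0); C=(.4494+.0006,.1984,.16,-105.1,0)
rows(e,[e]*4+lerp(e,up,3)+lerp(up,C,5)[:3],0)
a=lerp(up,C,5)[2]; g=(C[0],C[1],.0615,-105.1,0)
rows(a,lerp(a,C,2)+lerp(C,g,3)+[g]*5,0)
E
```

```text
[0.60403871 0.18412863 0.0585158 ] [ 0.14765534  0.3174799  -0.39936577]
[0.60391548 0.18406118 0.0585    ]
travel [[-0.0, -0.0, 0.008], [-0.0, -0.0, 0.016], [-0.001, -0.0, 0.025], [-0.001, -0.0, 0.033], [-0.001, -0.0, 0.041], [-0.001, -0.0, 0.049], [-0.001, -0.0, 0.049], [-0.001, -0.0, 0.049], [-0.001, -0.0, 0.049], [-0.001, -0.0, 0.049]] 
dr [[0.0, 0.0, 0.0], [0.0, 0.0, 0.0], [0.0, 0.0, 0.0], [0.0, 0.0, 0.0], [0.0, 0.0, 0.0], [0.0, 0.0, 0.0], [0.0, 0.0, 0.0], [0.0, 0.0, 0.0], [0.0, 0.0, 0.0], [0.0, 0.0, 0.0]] 10
end cmd [0.6039, 0.1839, 0.034] (-85.9, 1.476)
travel [[0.0, 0.0, 0.0], [0.0, 0.0, 0.0], [0.0, 0.0, 0.0], [0.0, 0.0, 0.0], [0.002, 0.0, -0.091], [0.005, 0.0, -0.182], [0.007, 0.0, -0.272], [-0.003, 0.061, -0.269], [-0.013, 0.122, -0.265], [-0.024, 0.183, -0.261]] 
dr [[0.0, 0.0, 0.0], [0.0, 0.0, 0.0], [0.0, 0.0, 0.0], [0.0, 0.0, 0.0], [0.0, -0.0014, 0.0], [0.0, -0.0027, 0.0], [0.0, -0.0041, 0.0], [-0.0001, -0.0041, 0.0107], [-0.0003, -0.0041, 0.0213], [-0.0004, -0.0041, 0.032]] 10
end cmd [0.5116, 0.1928, 0.1639] (np.float64(-97.42), np.float64(0.0))
travel [[0.002, 0.062, 0.004], [0.005, 0.124, 0.008], [0.005, 0.124, 0.074], [0.005, 0.124, 0.139], [0.005, 0.124, 0.205], [0.005, 0.124, 0.205], [0.005, 0.124, 0.205], [0.005, 0.124, 0.205], [0.005, 0.124, 0.205], [0.005, 0.124, 0.205]] 
dr [[0.0, 0.0, 0.0107], [0.0, 0.0, 0.0213], [0.0, 0.0, 0.0213], [0.0, 0.0, 0.0213], [0.0, 0.0, 0.0213], [0.0, 0.0, 0.0213], [0.0, 0.0, 0.0213], [0.0, 0.0, 0.0213], [0.0, 0.0, 0.0213], [0.0, 0.0, 0.0213]] 10
end cmd [0.4498, 0.1982, 0.0615] (-105.1, 0)
```

Request:
{"api": "jog_arm", "payload": {
  "travel": [
    [0,0,0.01],
    [0,0,0.02],
    [-0.001,0,0.03],
    [-0.001,0,0.037],
    [-0.001,0,0.043],
    [-0.001,0,0.047],
    [-0.001,0,0.049],
    [-0.001,0,0.049],
    [-0.001,0,0.049],
    [-0.001,0,0.049]
  ],
  "dr": [
    [0,0,0],
    [0,0,0],
    [0,0,0],
    [0,0,0],
    [0,0,0],
    [0,0,0],
    [0,0,0],
    [0,0,0],
    [0,0,0],
    [0,0,0]
  ],
  "claw": [0.13,0.13,0.13,0.13,0.13,0.13,0.13,0.13,0.13,0.13]
}}

```text
time_s: 20.9
tcp_pos: [0.6046, 0.1842, 0.035]
eef_rot: [-179.9, -1.5, -85.9]
contact_force: [-2.2, 0.3, 7.1]
gripper_width: 0.0195
gripper_force: 12.0
```

Request:
{"api": "jog_arm", "payload": {
  "travel": [
    [-0.001,0,-0.001],
    [-0.001,0,-0.001],
    [0,0,0],
    [0,0,0],
    [0.002,0,-0.06],
    [0.004,0,-0.15],
    [0.007,0,-0.272],
    [-0.003,0.061,-0.269],
    [-0.013,0.122,-0.265],
    [-0.024,0.183,-0.261]
  ],
  "dr": [
    [0,0,0],
    [0,0,0],
    [0,0,0],
    [0,0,0],
    [0,-0.0014,0],
    [0,-0.0027,0],
    [0,-0.0041,0],
    [0,-0.0041,0.0107],
    [0,-0.0041,0.0213],
    [0,-0.0041,0.032]
  ],
  "claw": [0.5,0.5,0.5,0.5,0.5,0.5,0.5,0.5,0.5,0.5]
}}

```text
time_s: 22.15
tcp_pos: [0.5106, 0.1927, 0.164]
eef_rot: [-179.8, 0.0, -97.6]
contact_force: [-0.4, 0.4, -0.1]
gripper_width: 0.0434
gripper_force: 0.0
```

Request:
{"api": "jog_arm", "payload": {
  "travel": [
    [0.002,0.062,0.004],
    [0.005,0.124,0.008],
    [0.005,0.124,0.008],
    [0.005,0.124,0.074],
    [0.005,0.124,0.139],
    [0.005,0.124,0.205],
    [0.005,0.124,0.205],
    [0.005,0.124,0.205],
    [0.005,0.124,0.205],
    [0.005,0.124,0.205]
  ],
  "dr": [
    [0,0,0.0107],
    [0,0,0.0213],
    [0,0,0.0213],
    [0,0,0.0213],
    [0,0,0.0213],
    [0,0,0.0213],
    [0,0,0.0213],
    [0,0,0.0213],
    [0,0,0.0213],
    [0,0,0.0213]
  ],
  "claw": [0.5,0.5,0.5,0.5,0.5,0.5,0.5,0.5,0.4,0.3]
}}

```text
time_s: 23.4
tcp_pos: [0.4505, 0.1988, 0.0623]
eef_rot: [-179.8, 0.1, -105.1]
contact_force: [-0.3, -0.3, -0.4]
gripper_width: 0.0305
gripper_force: 0.0
```

```bash
python3 - <<'E'
from plan import *
s=r.get_state(); print(s['tcp_pos'],s['eef_rot'])
p=(.4498,.1982,.0615,-105.1,0)
q=axes=(.6019-.0006,.2247-.0002)
up=(p[0],p[1],.2,-105.1,0); h=(*q,.2,-85.9,0); l=(*q,.1165,-85.9,0)
rows(p,[p]*4+lerp(p,up,3)+lerp(up,h,6)[:3],0)
a=lerp(up,h,6)[2]
rows(a,lerp(a,h,3)+lerp(h,l,3)+[l]*4,0)
E
```

```text
[0.45052273 0.19876668 0.06233359] [-1.79788684e+02  1.33162181e-01 -1.05087597e+02]
travel [[0.0, 0.0, 0.0], [0.0, 0.0, 0.0], [0.0, 0.0, 0.0], [0.0, 0.0, 0.0], [0.0, 0.0, -0.092], [0.0, 0.0, -0.185], [0.0, 0.0, -0.277], [-0.022, -0.046, -0.277], [-0.043, -0.093, -0.277], [-0.065, -0.139, -0.277]] 
dr [[0.0, 0.0, 0.0], [0.0, 0.0, 0.0], [0.0, 0.0, 0.0], [0.0, 0.0, 0.0], [0.0, 0.0, 0.0], [0.0, 0.0, 0.0], [0.0, 0.0, 0.0], [0.0, 0.0, -0.0089], [0.0, 0.0, -0.0178], [0.0, 0.0, -0.0267]] 10
end cmd [0.5254, 0.2115, 0.2] (np.float64(-95.5), np.float64(0.0))
travel [[-0.014, -0.049, -0.0], [-0.027, -0.099, -0.0], [-0.041, -0.148, -0.0], [-0.041, -0.148, 0.056], [-0.041, -0.148, 0.111], [-0.041, -0.148, 0.167], [-0.041, -0.148, 0.167], [-0.041, -0.148, 0.167], [-0.041, -0.148, 0.167], [-0.041, -0.148, 0.167]] 
dr [[0.0, 0.0, -0.0089], [0.0, 0.0, -0.0178], [0.0, 0.0, -0.0267], [0.0, 0.0, -0.0267], [0.0, 0.0, -0.0267], [0.0, 0.0, -0.0267], [0.0, 0.0, -0.0267], [0.0, 0.0, -0.0267], [0.0, 0.0, -0.0267], [0.0, 0.0, -0.0267]] 10
end cmd [0.6012, 0.2247, 0.1165] (-85.9, 0)
```

Request:
{"api": "jog_arm", "payload": {
  "travel": [
    [0,0,0],
    [0,0,0],
    [0,0,0],
    [0,0,0],
    [0,0,-0.07],
    [0,0,-0.17],
    [0,0,-0.277],
    [-0.022,-0.046,-0.277],
    [-0.043,-0.093,-0.277],
    [-0.065,-0.139,-0.277]
  ],
  "dr": [
    [0,0,0],
    [0,0,0],
    [0,0,0],
    [0,0,0],
    [0,0,0],
    [0,0,0],
    [0,0,0],
    [0,0,-0.009],
    [0,0,-0.018],
    [0,0,-0.0267]
  ],
  "claw": [0.2,0.12,0.12,0.12,0.12,0.12,0.12,0.12,0.12,0.12]
}}

```text
time_s: 24.65
tcp_pos: [0.5257, 0.2117, 0.2]
eef_rot: [-179.9, 0.0, -95.4]
contact_force: [0.7, 0.1, -0.3]
gripper_width: 0.0182
gripper_force: 12.0
```

Request:
{"api": "jog_arm", "payload": {
  "travel": [
    [-0.014,-0.049,0],
    [-0.027,-0.099,0],
    [-0.041,-0.148,0],
    [-0.041,-0.148,0.056],
    [-0.041,-0.148,0.111],
    [-0.041,-0.148,0.167],
    [-0.041,-0.148,0.167],
    [-0.041,-0.148,0.167],
    [-0.041,-0.148,0.167],
    [-0.041,-0.148,0.167]
  ],
  "dr": [
    [0,0,-0.009],
    [0,0,-0.018],
    [0,0,-0.0267],
    [0,0,-0.0267],
    [0,0,-0.0267],
    [0,0,-0.0267],
    [0,0,-0.0267],
    [0,0,-0.0267],
    [0,0,-0.0267],
    [0,0,-0.0267]
  ],
  "claw": [0.12,0.12,0.12,0.12,0.12,0.12,0.12,0.12,0.12,0.12]
}}

```text
time_s: 25.9
tcp_pos: [0.6015, 0.2252, 0.1178]
eef_rot: [-179.8, 0.0, -85.9]
contact_force: [-0.8, -0.1, -0.5]
gripper_width: 0.0187
gripper_force: 12.0
```

```bash
python3 - <<'E'
from tubefit import *
held(None,zlo=.08,zhi=.145,png='pics/k1.png')
E
```

```text
tcp [0.6015 0.2252 0.1178] rot [-1.7976e+02  3.0000e-02 -8.5870e+01] w 0.0187 25.9
n 286 z 0.082 0.145 axis mid [0.5999 0.2241] slope [-0.002 -0.008] rms 0.0011
 at z 0.06 [0.6    0.2245]
 at z 0.145 [0.5999 0.2238]
```

View pics/k1.png

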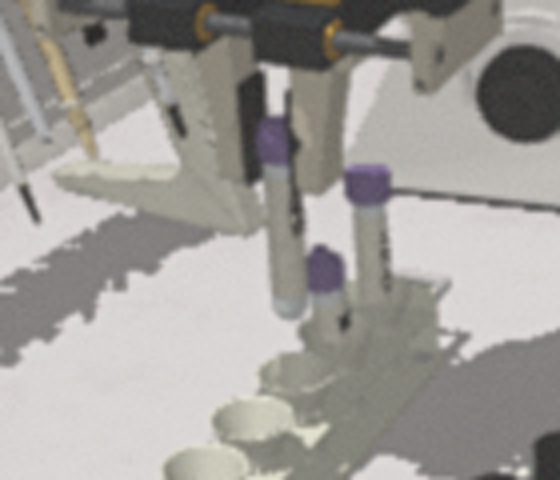

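Request:
{"api": "jog_arm", "payload": {
  "travel": [
    [0,0,0.03],
    [0,0,0.055],
    [0,0,0.07],
    [0,0,0.085],
    [0,0,0.1],
    [0,0,0.113],
    [0,0,0.125],
    [0,0,0.135],
    [0,0,0.141],
    [0,0,0.143]
  ],
  "dr": [
    [0,0,0],
    [0,0,0],
    [0,0,0],
    [0,0,0],
    [0,0,0],
    [0,0,0],
    [0,0,0],
    [0,0,0],
    [0,0,0],
    [0,0,0]
  ],
  "claw": [0.12,0.12,0.12,0.12,0.12,0.12,0.12,0.12,0.12,0.12]
}}

```text
time_s: 27.2
tcp_pos: [0.6015, 0.225, 0.0454]
eef_rot: [-179.8, -0.0, -85.9]
contact_force: [-1.3, 0.9, 3.2]
gripper_width: 0.0183
gripper_force: 12.0
```

```bash
python3 - <<'E'
from plan import *
s=r.get_state(); print(s['tcp_pos'],s['eef_rot'],s['contact_force'])
e=(.6012,.2247,.045,-85.9,0)
up=(e[0],e[1],.19,-85.9,0); C=(.4383,.1579,.17,-105.1,0)
rows(e,[e]*4+lerp(e,up,3)+lerp(up,C,6)[:3],0)
a=lerp(up,C,6)[2]; g=(C[0],C[1],.083,-105.1,0)
rows(a,lerp(a,C,3)+[C]+lerp(C,g,3)+[g]*3,0)
p=g; q=(.6019-.042*.0715-.0006,.2247+.042-.0003)
up=(p[0],p[1],.22,-105.1,0); h=(*q,.22,-85.9,0); l=(*q,.1385,-85.9,0)
rows(p,[p]*4+lerp(p,up,3)+lerp(up,h,6)[:3],0)
a=lerp(up,h,6)[2]
rows(a,lerp(a,h,3)+lerp(h,l,3)+[l]*4,0)
E
```

```text
[0.60149083 0.22499659 0.045448  ] [-1.79813727e+02 -1.27170729e-02 -8.58573165e+01] [-1.33264975  0.89768947  3.15413851]
travel [[0.0, 0.0, 0.0], [0.0, 0.0, 0.0], [0.0, 0.0, 0.0], [0.0, 0.0, 0.0], [0.0, 0.0, -0.097], [0.0, 0.0, -0.193], [0.0, 0.0, -0.29], [0.018, 0.056, -0.283], [0.037, 0.112, -0.277], [0.055, 0.167, -0.27]] 
dr [[0.0, 0.0, 0.0], [0.0, 0.0, 0.0], [0.0, 0.0, 0.0], [0.0, 0.0, 0.0], [0.0, 0.0, 0.0], [0.0, 0.0, 0.0], [0.0, 0.0, 0.0], [0.0, 0.0, 0.0089], [0.0, 0.0, 0.0178], [0.0, 0.0, 0.0267]] 10
end cmd [0.5199, 0.1913, 0.18] (np.float64(-95.5), np.float64(0.0))
travel [[0.027, 0.052, 0.007], [0.055, 0.104, 0.013], [0.082, 0.156, 0.02], [0.082, 0.156, 0.02], [0.082, 0.156, 0.078], [0.082, 0.156, 0.136], [0.082, 0.156, 0.194], [0.082, 0.156, 0.194], [0.082, 0.156, 0.194], [0.082, 0.156, 0.194]] 
dr [[0.0, 0.0, 0.0089], [0.0, 0.0, 0.0178], [0.0, 0.0, 0.0267], [0.0, 0.0, 0.0267], [0.0, 0.0, 0.0267], [0.0, 0.0, 0.0267], [0.0, 0.0, 0.0267], [0.0, 0.0, 0.0267], [0.0, 0.0, 0.0267], [0.0, 0.0, 0.0267]] 10
end cmd [0.4382, 0.158, 0.083] (-105.1, 0)
travel [[0.0, 0.0, 0.0], [0.0
[... 257 characters left out ...]
 [0.0, 0.0, 0.0], [0.0, 0.0, 0.0], [0.0, 0.0, 0.0], [0.0, 0.0, -0.0089], [0.0, 0.0, -0.0178], [0.0, 0.0, -0.0267]] 10
end cmd [0.5181, 0.212, 0.22] (np.float64(-95.5), np.float64(0.0))
travel [[-0.041, -0.05, -0.0], [-0.082, -0.099, -0.0], [-0.123, -0.149, -0.0], [-0.123, -0.149, 0.054], [-0.123, -0.149, 0.109], [-0.123, -0.149, 0.163], [-0.123, -0.149, 0.163], [-0.123, -0.149, 0.163], [-0.123, -0.149, 0.163], [-0.123, -0.149, 0.163]] 
dr [[0.0, 0.0, -0.0089], [0.0, 0.0, -0.0178], [0.0, 0.0, -0.0267], [0.0, 0.0, -0.0267], [0.0, 0.0, -0.0267], [0.0, 0.0, -0.0267], [0.0, 0.0, -0.0267], [0.0, 0.0, -0.0267], [0.0, 0.0, -0.0267], [0.0, 0.0, -0.0267]] 10
end cmd [0.5984, 0.2662, 0.1385] (-85.9, 0)
```

Request:
{"api": "jog_arm", "payload": {
  "travel": [
    [0,0,0],
    [0,0,0],
    [0,0,0],
    [0,0,0],
    [0,0,-0.07],
    [0,0,-0.17],
    [0,0,-0.29],
    [0.018,0.056,-0.283],
    [0.037,0.112,-0.277],
    [0.055,0.167,-0.27]
  ],
  "dr": [
    [0,0,0],
    [0,0,0],
    [0,0,0],
    [0,0,0],
    [0,0,0],
    [0,0,0],
    [0,0,0],
    [0,0,0.009],
    [0,0,0.018],
    [0,0,0.0267]
  ],
  "claw": [0.5,0.5,0.5,0.5,0.5,0.5,0.5,0.5,0.5,0.5]
}}

```text
time_s: 28.45
tcp_pos: [0.5187, 0.1911, 0.1801]
eef_rot: [-179.8, 0.0, -95.6]
contact_force: [0.9, 1.2, -0.1]
gripper_width: 0.0437
gripper_force: 0.0
```

Request:
{"api": "jog_arm", "payload": {
  "travel": [
    [0.027,0.052,0.007],
    [0.055,0.104,0.013],
    [0.082,0.156,0.02],
    [0.082,0.156,0.02],
    [0.082,0.156,0.078],
    [0.082,0.156,0.136],
    [0.082,0.156,0.194],
    [0.082,0.156,0.194],
    [0.082,0.156,0.194],
    [0.082,0.156,0.194]
  ],
  "dr": [
    [0,0,0.009],
    [0,0,0.018],
    [0,0,0.0267],
    [0,0,0.0267],
    [0,0,0.0267],
    [0,0,0.0267],
    [0,0,0.0267],
    [0,0,0.0267],
    [0,0,0.0267],
    [0,0,0.0267]
  ],
  "claw": [0.5,0.5,0.5,0.5,0.5,0.5,0.5,0.5,0.4,0.3]
}}

```text
time_s: 29.7
tcp_pos: [0.4391, 0.1588, 0.084]
eef_rot: [-179.8, 0.1, -105.1]
contact_force: [-0.3, 0.1, 0.0]
gripper_width: 0.0302
gripper_force: 0.0
```

Request:
{"api": "jog_arm", "payload": {
  "travel": [
    [0,0,0],
    [0,0,0],
    [0,0,0],
    [0,0,0],
    [0,0,-0.07],
    [0,0,-0.17],
    [0,0,-0.274],
    [-0.049,-0.042,-0.274],
    [-0.098,-0.084,-0.274],
    [-0.146,-0.126,-0.274]
  ],
  "dr": [
    [0,0,0],
    [0,0,0],
    [0,0,0],
    [0,0,0],
    [0,0,0],
    [0,0,0],
    [0,0,0],
    [0,0,-0.009],
    [0,0,-0.018],
    [0,0,-0.0267]
  ],
  "claw": [0.2,0.12,0.1,0.1,0.1,0.1,0.1,0.1,0.1,0.1]
}}

```text
time_s: 30.95
tcp_pos: [0.5183, 0.2127, 0.2199]
eef_rot: [-179.9, 0.0, -95.4]
contact_force: [0.3, 0.2, 0.1]
gripper_width: 0.017
gripper_force: 12.0
```

Request:
{"api": "jog_arm", "payload": {
  "travel": [
    [-0.041,-0.05,0],
    [-0.082,-0.099,0],
    [-0.123,-0.149,0],
    [-0.123,-0.149,0.054],
    [-0.123,-0.149,0.109],
    [-0.123,-0.149,0.163],
    [-0.123,-0.149,0.163],
    [-0.123,-0.149,0.163],
    [-0.123,-0.149,0.163],
    [-0.123,-0.149,0.163]
  ],
  "dr": [
    [0,0,-0.009],
    [0,0,-0.018],
    [0,0,-0.0267],
    [0,0,-0.0267],
    [0,0,-0.0267],
    [0,0,-0.0267],
    [0,0,-0.0267],
    [0,0,-0.0267],
    [0,0,-0.0267],
    [0,0,-0.0267]
  ],
  "claw": [0.1,0.1,0.1,0.1,0.1,0.1,0.1,0.1,0.1,0.1]
}}

```text
time_s: 32.2
tcp_pos: [0.5983, 0.2666, 0.1398]
eef_rot: [-179.8, 0.0, -85.9]
contact_force: [-0.7, -0.3, 0.8]
gripper_width: 0.0172
gripper_force: 12.0
```

```bash
python3 - <<'E'
from tubefit import *
held(None,zlo=.08,zhi=.155,png='pics/l1.png')
E
```

```text
tcp [0.5983 0.2666 0.1398] rot [-1.7976e+02  4.0000e-02 -8.5870e+01] w 0.0172 32.2
n 376 z 0.081 0.155 axis mid [0.5975 0.2648] slope [-0.015 -0.039] rms 0.001
 at z 0.06 [0.5984 0.2672]
 at z 0.167 [0.5968 0.263 ]
```

View pics/l1.png

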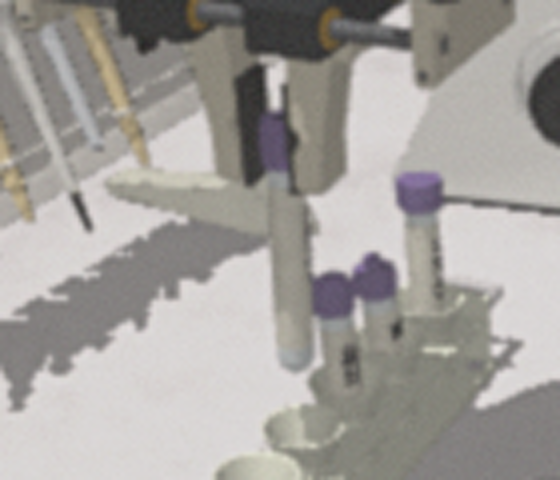

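Request:
{"api": "jog_arm", "payload": {
  "travel": [
    [-0.002,0.001,0],
    [-0.0047,0.001,0],
    [-0.0047,0.001,0.02],
    [-0.0047,0.001,0.04],
    [-0.0047,0.001,0.055],
    [-0.0047,0.001,0.065],
    [-0.0047,0.001,0.075],
    [-0.0047,0.001,0.085],
    [-0.0047,0.001,0.092],
    [-0.0047,0.001,0.092]
  ],
  "dr": [
    [0,0.003,0],
    [0,0.0062,0],
    [0,0.0062,0],
    [0,0.0062,0],
    [0,0.0062,0],
    [0,0.0062,0],
    [0,0.0062,0],
    [0,0.0062,0],
    [0,0.0062,0],
    [0,0.0062,0]
  ],
  "claw": [0.1,0.1,0.1,0.1,0.1,0.1,0.1,0.1,0.1,0.1]
}}

```text
time_s: 33.5
tcp_pos: [0.5973, 0.2685, 0.0925]
eef_rot: [-179.9, -2.3, -85.9]
contact_force: [0.2, 0.6, -0.2]
gripper_width: 0.0173
gripper_force: 12.0
```

```bash
python3 - <<'E'
from plan import *
from tubefit import held
print(r.get_state()['contact_force'])
held(None,zlo=.058,zhi=.11)
x=np.array([.5984,.2662,.1385])+RM((0,0,0,-85.9,0))@np.array([-.0047,.001,.092])*.5
p=(*x,-85.9,2.232); print(x)
e=(x[0],x[1],.0662,-85.9,2.232)
rows(p,lerp(p,e,6)+[e]*4,0)
up=(x[0],x[1],.2,-85.9,0); u2=(x[0],x[1],.40,-85.9,0)
rows(e,[e]*4+lerp(e,up,3)+lerp(up,u2,3),0)
E
```

```text
[ 0.18488343  0.62932849 -0.19255198]
tcp [0.5973 0.2685 0.0925] rot [-179.86   -2.26  -85.88] w 0.0173 33.5
n 261 z 0.058 0.11 axis mid [0.5964 0.2658] slope [-0.008 -0.003] rms 0.0009
 at z 0.06 [0.5966 0.2658]
 at z 0.119 [0.5961 0.2657]
[0.59773326 0.26850824 0.0925    ]
travel [[-0.0, -0.0, 0.009], [-0.001, -0.0, 0.018], [-0.001, -0.0, 0.026], [-0.001, -0.0, 0.035], [-0.002, -0.0, 0.044], [-0.002, -0.0, 0.053], [-0.002, -0.0, 0.053], [-0.002, -0.0, 0.053], [-0.002, -0.0, 0.053], [-0.002, -0.0, 0.053]] 
dr [[0.0, 0.0, 0.0], [0.0, 0.0, 0.0], [0.0, 0.0, 0.0], [0.0, 0.0, 0.0], [0.0, 0.0, 0.0], [0.0, 0.0, 0.0], [0.0, 0.0, 0.0], [0.0, 0.0, 0.0], [0.0, 0.0, 0.0], [0.0, 0.0, 0.0]] 10
end cmd [0.5977, 0.2685, 0.066] (-85.9, 2.232)
travel [[0.0, 0.0, 0.0], [0.0, 0.0, 0.0], [0.0, 0.0, 0.0], [0.0, 0.0, 0.0], [0.003, 0.0, -0.089], [0.007, 0.0, -0.178], [0.01, 0.0, -0.267], [0.016, 0.0, -0.401], [0.021, 0.0, -0.534], [0.026, 0.0, -0.667]] 
dr [[0.0, 0.0, 0.0], [0.0, 0.0, 0.0], [0.0, 0.0, 0.0], [0.0, 0.0, 0.0], [0.0, -0.0021, 0.0], [0.0, -0.0041, 0.0], [0.0, -0.0062, 0.0], [0.0, -0.0062, 0.0], [0.0, -0.0062, 0.0], [0.0, -0.0062, 0.0]] 10
end cmd [0.5977, 0.2685, 0.4] (np.float64(-85.9), np.float64(0.0))
```

Request:
{"api": "jog_arm", "payload": {
  "travel": [
    [0,0,0.01],
    [-0.001,0,0.02],
    [-0.001,0,0.03],
    [-0.001,0,0.039],
    [-0.002,0,0.046],
    [-0.002,0,0.05],
    [-0.002,0,0.053],
    [-0.002,0,0.053],
    [-0.002,0,0.053],
    [-0.002,0,0.053]
  ],
  "dr": [
    [0,0,0],
    [0,0,0],
    [0,0,0],
    [0,0,0],
    [0,0,0],
    [0,0,0],
    [0,0,0],
    [0,0,0],
    [0,0,0],
    [0,0,0]
  ],
  "claw": [0.1,0.1,0.1,0.1,0.1,0.1,0.1,0.1,0.1,0.1]
}}

```text
time_s: 34.8
tcp_pos: [0.5979, 0.2688, 0.0669]
eef_rot: [-179.8, -2.2, -85.9]
contact_force: [0.1, -1.4, 5.1]
gripper_width: 0.0173
gripper_force: 12.0
```

Seated on contact. Release and rise clear.

Request:
{"api": "jog_arm", "payload": {
  "travel": [
    [0,0,-0.001],
    [0,0,-0.001],
    [0,0,0],
    [0,0,0],
    [0.003,0,-0.07],
    [0.007,0,-0.17],
    [0.01,0,-0.267],
    [0.014,0,-0.36],
    [0.017,0,-0.45],
    [0.017,0,-0.45]
  ],
  "dr": [
    [0,0,0],
    [0,0,0],
    [0,0,0],
    [0,0,0],
    [0,-0.002,0],
    [0,-0.004,0],
    [0,-0.0062,0],
    [0,-0.0062,0],
    [0,-0.0062,0],
    [0,-0.0062,0]
  ],
  "claw": [0.5,0.5,0.5,0.5,0.5,0.5,0.5,0.5,0.5,0.5]
}}

```text
time_s: 36.05
tcp_pos: [0.5985, 0.2696, 0.2961]
eef_rot: [-179.5, 0.2, -85.9]
contact_force: [-0.1, 0.2, -1.0]
gripper_width: 0.0436
gripper_force: 0.0
```

```bash
python3 - <<'E'
from fit import *
c=r.capture('side'); a=c['pixels'][...,::-1][110:290,180:390]; cv2.imwrite('pics/z1.png',cv2.resize(a,None,fx=3,fy=3,interpolation=cv2.INTER_CUBIC))
C=cloud(c).reshape(-1,3);C=C[~np.isnan(C[:,0])]
for t,h,(x,y) in zip('bdca',(.114,.094,.104,.124),axes([.6001,.2245,np.radians(4.05)],RY)):
    q=C[(np.hypot(C[:,0]-x,C[:,1]-y)<.011)&(C[:,2]<.2)]; print(t,'top',np.percentile(q[:,2],[95,99.5]).round(4),'expected',h)
E
```

```text
b top [0.1138 0.1149] expected 0.114
d top [0.0907 0.0939] expected 0.094
c top [0.1023 0.1038] expected 0.104
a top [0.1209 0.1234] expected 0.124
```

View pics/z1.png

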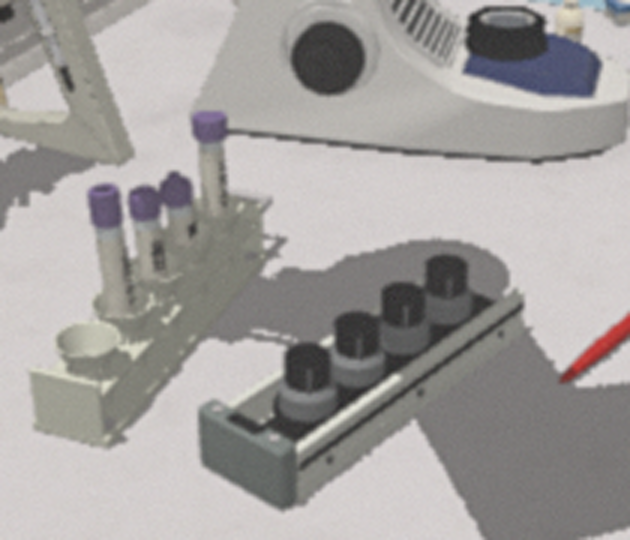

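All four tubes are seated from the handle in the order b, d, c, a. Their tops are at the expected heights, the empty pucks are still in the lane, and the gripper is clear.

```bash
python3 -c "
from plant import r
print(r.close_job())"
```

```text
the job is handed in; nothing more can be done
None
```

The job is handed in at about 36 s: the four tubes stand fully home in the rack in arrival order from the handle (b, d, c, a), and the empty pucks are still in the lane.

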